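Stand the toppled powder jars on their stand and close the dust cover

TASK

Two closed powder jars have been knocked off the wooden jar stand and lie on their sides on the bench: stand both upright, caps up, on the stand, inside its low wooden edging beside the jar that is still standing there. Then lower the clear dust cover gently, without letting it drop, until it is fully shut over all three jars. Do not tip over the standing jar, and leave the water glass, the saucer and the bowl beside the work where they are.

Things in the scene. Friction and masses are not known exactly. Their poses are not given: they have to be found in the camera images.
- jar_tall: Lies on its side on the bench, to the left of the stand, cap end to the left or right, up to 30 degrees askew. Tallest jar. Closed screw-cap jar of powder, 51 mm in diameter, 68 mm high, about 110 g; the lower 57 mm is cylindrical glass body, then the cap, 44 mm in diameter. Origin: centre of the glass bottom; z axis runs from the bottom to the cap
- jar_short: Lies on its side on the bench, to the left of the stand, cap end to the left or right, up to 30 degrees askew. Shortest jar. Closed screw-cap jar of powder, 47 mm in diameter, 59 mm high, about 110 g; the lower 49 mm is cylindrical glass body, then the cap, 41 mm in diameter. Origin: centre of the glass bottom; z axis runs from the bottom to the cap
- jar_upright: Stands upright on the stand, toward its right-hand (-y) end, and stays there. Closed screw-cap jar of powder, 50 mm in diameter, 63 mm high, about 110 g; the lower 53 mm is cylindrical glass body, then the cap, 44 mm in diameter. Origin: centre of the glass bottom; z axis runs from the bottom to the cap
- stand: Fixed jar stand: pale wooden board 150 mm deep (x), 336 mm wide (y), 16 mm thick. Origin: centre of its underside, on the worktop; x points from its front (robot side) to its rear edge, y left, z up. A wooden edging 6 mm wide, 8 mm high on the board has its inner faces at x = -0.0345, 0.0455 and y = -0.146, 0.146; jars stand on the board within it
- cover (a joint): Hinge of the clear dust cover at the stand's rear edge, rad: 0 fully shut on the board, 1.54 to 1.67 at the start (raised, open side facing the robot), 1.7 end stop. The cover is a 4 mm clear box with no floor, 130 mm deep, 316 wide, 80 high, 500 g; shut, its top is 98 mm above the worktop. The hinge holds it half open; below about 0.25 rad it falls shut unless held
- cover_handle (a point): Middle of the steel bar handle on the cover's front wall: round bar 10 mm thick, 100 mm long, parallel to the stand's y, centreline 34 mm in front of the wall, on a post at each end. 74 mm above the worktop when shut; on top of the raised cover, about 0.2 m up, when open
- cover_hinge (a point): Middle of the cover's hinge line (fixed; the line runs along the stand's y, 18.5 mm above the worktop). With the cover shut the handle bar's middle lies 168 mm in front of it and 55 mm higher
- tumbler: bystander: clear water glass, 81 mm in diameter, 91 mm high, standing on the worktop. Origin: centre of its underside
- saucer_teal: bystander: small glazed saucer, 80 mm in diameter, 26 mm high. Origin: centre of its underside
- bowl_mint_b: bystander: fluted glazed bowl, 110 mm in diameter, 59 mm high. Origin: centre of its underside
- banding_wheel: Fixed cast turntable, 176 mm in diameter, 70 mm high, with a small vase of 112 mm diameter on it (top 260 mm above the worktop). Origin: centre of its underside

How it is judged:
On the way:
1. both toppled jars stand upright on the stand inside its edging while the cover is still open (angle between each of jar_tall, jar_short's own z axis and vertical below 0.1 rad and x of jar_tall in the frame of stand between -0.016 and 0.028 m and y of jar_tall in the frame of stand between -0.128 and 0.128 m and z of jar_tall in the frame of stand between 0.012 and 0.021 m and linear speed of each of jar_tall, jar_short below 0.02 m/s and x of jar_short in the frame of stand between -0.016 and 0.028 m and y of jar_short in the frame of stand between -0.128 and 0.128 m and z of jar_short in the frame of stand between 0.012 and 0.021 m and value of joint cover above 0.7 rad), for 0.2 s.
At the end, for the whole second after the job is handed in: all three jars stand upright (within 0.1 rad, caps up) and at rest on the board inside its wooden edging, and the cover is fully shut (hinge below 0.03 rad) (angle between each of jar_tall, jar_short, jar_upright's own z axis and vertical below 0.1 rad and x of jar_tall in the frame of stand between -0.016 and 0.028 m and y of jar_tall in the frame of stand between -0.128 and 0.128 m and z of jar_tall in the frame of stand between 0.012 and 0.021 m and linear speed of each of jar_tall, jar_short, jar_upright below 0.02 m/s and x of jar_short in the frame of stand between -0.016 and 0.028 m and y of jar_short in the frame of stand between -0.128 and 0.128 m and z of jar_short in the frame of stand between 0.012 and 0.021 m and x of jar_upright in the frame of stand between -0.016 and 0.028 m and y of jar_upright in the frame of stand between -0.128 and 0.128 m and z of jar_upright in the frame of stand between 0.012 and 0.021 m and value of joint cover below 0.03 rad); the robot touches nothing.
It fails at once if the cover falls or is slammed shut (hinge faster than 1.2 rad/s while closing over the last 0.25 rad) (value of joint cover below 0.25 rad and velocity of joint cover below -1.2 rad/s).
It fails at once if the jar that is still standing is tipped over (more than 0.5 rad) (angle between jar_upright's own z axis and vertical above 0.5 rad).
It fails at once if the water glass is pushed more than 30 mm away or tipped more than 0.4 rad (distance of tumbler from where it was at the start of the episode above 0.03 m or angle between tumbler's own z axis and vertical above 0.4 rad).
It fails at once if the saucer is pushed more than 30 mm away or tipped more than 0.4 rad (distance of saucer_teal from where it was at the start of the episode above 0.03 m or angle between saucer_teal's own z axis and vertical above 0.4 rad).
It fails at once if the bowl is pushed more than 30 mm away or tipped more than 0.4 rad (distance of bowl_mint_b from where it was at the start of the episode above 0.03 m or angle between bowl_mint_b's own z axis and vertical above 0.4 rad).
It also fails if it takes over 72 s, if anything falls off the work surface, if the arm or the gripper's body presses on something with over 40 N, if the wrist force passes 120 N, or if a joint passes its speed limit or range.

ROBOT

A 7-joint arm with a two-finger parallel gripper is mounted at the origin on a cart in front of the work surface, level with it; the furniture and walls round the work are solid. World frame = base frame: x ahead of the robot, y to its left, z up, the work surface at z = 0. Lengths are in m, angles in rad, forces in N, time in s.
With the tool pointing down it reaches from about 0.4 to 0.875 m from the base axis. Payload 4.4 kg.
Tool frame: the origin (TCP) lies at the very end of the fingers, on their centre line; the grasp point (between the pads) lies 19 mm behind it (grip_point_offset is the distance from the TCP to the grasp point, in m); z points along the fingers, y is the line along which they close (so a half turn about z gives the same grasp; the last joint's range is limited). The gripper opens to 85 mm and grips with 20 to 120 N. Pads are 22 mm wide; open, the fingers measure 114 mm over their backs; the gripper's body (76 mm by 85 mm) begins 54 mm behind the grasp point. The pads swing forward as they close: fully open they stand 13 mm farther back than shut.
Start: joints at [1.24, 0.628, 0.038, 1.517, -0.027, 0.996, -0.02], TCP at [0.17, -0.627, 0.193] pointing down, gripper open.
Joint ranges: [-3.06, 3.06], [-0.37, 2.12], [-1.25, 1.32], [0.18, 2.47], [-1.1, 4.24], [0.23, 1.98], [-2.94, 2.94]. Speed limits (rad/s): [2.57, 2.57, 3.14, 3.14, 3.14, 3.14, 3.14].

INTERFACE

Orientations are given as a unit quaternion [x, y, z, w].
In Python, from cell import * gives the robot as it stands. The module is installed in compiled form; this text tells all that it offers.
- The arm moves only by the tool send_rows, never from a script. Its argument "moves" is a list of rows, each an object of numbers: "rx", "ry", "rz": the turn, a rotation vector about the tool's x, y, z in degrees; "tx", "ty", "tz": the shift along the tool's x, y, z in cm; "grip": the opening, from -1 (shut) to 1 (fully open), so that 0 is half open. In form: [{"rx": .., "ry": .., "rz": .., "tx": .., "ty": .., "tz": .., "grip": ..}, ...]. A call has 1 to 20 rows; each row is the pose to reach, as a shift and turn from the pose commanded when the call began, along the tool's axes at that moment; what a row does not reach only later rows make up. A row lasts 1/10 s, in which the tool goes at most 50 mm and 8.59 degrees, less where a joint would pass 70% of its speed; a pose out of reach is approached as far as the arm can. A call with a gripper value outside its range is refused whole. The fingers move at their own pace and stop on an object; "grip_force" is the grip in N (left out, the last holds). Time passes only in rows, so rows that repeat a pose let the fingers close. It gives the time, the measured TCP pose, the force, the opening and the grip force at its end, in the units of the state.
- get_obs(): the state, without advancing time (a new reading comes with each control period).
- grab_frame(name): name is "scene" or "top" or "wrist"; returns (picture, depth): 420x560x3 uint8, red, green, blue; 420x560 float32, m along the optical axis (not along the pixel's ray), 0 where there is no reading.
- camera_params(name): a dict with "fx", "fy", "cx", "cy" (pixels), "R" (3x3) and "t" (3): a world point X has camera coordinates R X + t. Camera axes: x right, y down, z forward; pixel columns grow to the right and rows downward; lengths in m; the calibration is good to about 2 mm. A picture is of the moment at which its call begins: read the wrist's pose just before it. camera_params takes no time and is no camera call; for the wrist camera it gives the pose at the moment of the call.
- job_done(): hands the job in; it is judged then, once.
The state is a dict: "t": time; "joint_positions": joint angles; "dq": joint speeds; "tau": joint torques, N m; "eef_pos": TCP position; "ee_rot": TCP orientation; "ft_force": force on the tool from outside, world axes, zero at the start; "torque": the same for the moment, N m; "gripper_width": opening from 0.0 (shut) to 1.0 (fully open); "grip_force": force on a finger pad.
Only numpy, scipy, OpenCV 4.12 (cv2) and the standard library are available. Lean on these libraries where they do the work, as an engineer would, in place of code of your own. Each camera call takes 0.05 s, during which the arm holds its last target. There are 200 camera calls.

## Working session

There is one attempt and no reset: what is moved stays moved. The work goes in short steps, Python scripts to look and compute and a tool call to move; the robot and the scene stay as the last step left them, time stands still between calls to the robot, and variables do not carry over. Pictures are saved under pics/ and viewed, at most 10 in all, crops included, and the job is handed in when it is done.

Besides the shell and the picture viewer there is one more tool, called after "Emit:" as name(argument=value, ...) on one line, values as JSON. send_rows: Moves the arm, as the interface text tells. Its arguments: {"type":"object","properties":{"moves":{"type":"array","items":{"type":"object","properties":{"rx":{"type":"number"},"ry":{"type":"number"},"rz":{"type":"number"},"tx":{"type":"number"},"ty":{"type":"number"},"tz":{"type":"number"},"grip":{"type":"number"}}}},"grip_force":{"type":"number"}},"required":["moves"]}

```bash
mkdir -p pics; python3 - <<'E'
from cell import *
import numpy as np, cv2
o=get_obs(); print({k:np.round(v,3) for k,v in o.items()})
for n in ["scene","top"]:
    p,d=grab_frame(n); c=camera_params(n); np.savez(f"{n}0.npz",p=p,d=d,**{k:np.array(v) for k,v in c.items()})
    cv2.imwrite(f"pics/{n}0.png",p[:,:,::-1]); print(n,c)
E
```

```text
{'t': np.float64(0.0), 'joint_positions': array([ 1.24 ,  0.629,  0.038,  1.518, -0.027,  0.996, -0.02 ]), 'dq': array([ 0.001,  0.   , -0.002, -0.001,  0.002, -0.001,  0.001]), 'tau': array([ 1.0000e-03, -5.6341e+01,  1.2260e+00, -1.9345e+01,  1.1000e-02,
        1.0000e-02,  0.0000e+00]), 'eef_pos': array([ 0.17 , -0.627,  0.192]), 'ee_rot': array([ 0.991,  0.132, -0.   , -0.001]), 'ft_force': array([-0.12 , -0.377,  0.431]), 'torque': array([ 0.022,  0.024, -0.   ]), 'grip_force': np.float64(0.0), 'gripper_width': np.float64(0.998)}
scene {'fx': 410.4058731789624, 'fy': 410.4058731789624, 'cx': 277.79859119393376, 'cy': 205.64627657746644, 'R': array([[-0.76726308, -0.64130698, -0.00571988],
       [-0.36797699,  0.44751921, -0.81505797],
       [ 0.52526212, -0.62325911, -0.57935118]]), 't': array([0.46105707, 0.21912924, 1.00065331])}
top {'fx': 522.1266107232615, 'fy': 522.1266107232615, 'cx': 277.7702715066582, 'cy': 212.34926166383892, 'R': array([[-0.02161736, -0.99965774,  0.014734  ],
       [-0.99448661,  0.01998829, -0.102941  ],
       [ 0.10261126, -0.01687808, -0.99457833]]), 't': array([0.07906554, 0.53200749, 1.34317525])}
```

View pics/scene0.png

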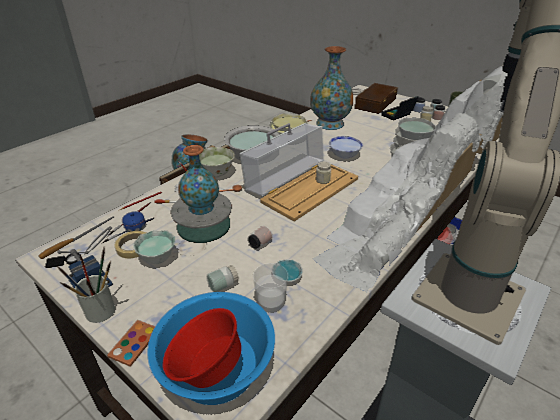

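View pics/top0.png

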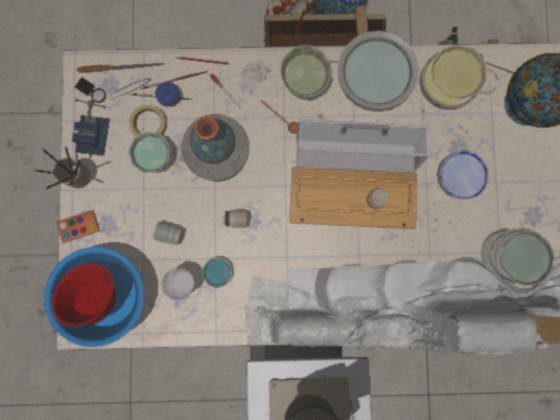

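The scene picture shows two lying jars: a greenish one at scene (222,278), top (168,232), and a dark one at scene (260,238), top (238,218). In the top view the stand is around (354,198), the upright jar at (378,198), the tumbler at (180,283) and the saucer at (217,272).

```bash
cat > h.py <<'E'
from cell import *
import numpy as np, cv2
def cloud(p,d,c):
    v,u=np.mgrid[:d.shape[0],:d.shape[1]]
    X=np.stack([(u-c['cx'])/c['fx']*d,(v-c['cy'])/c['fy']*d,d],-1)
    return (X-c['t'])@c['R']   # R^T(X-t)
def load(n):
    z=np.load(n+".npz"); return z['p'],z['d'],z
E
python3 - <<'E'
from h import *
p,d,c=load("top0"); W=cloud(p,d,c)
def box(u0,v0,u1,v1,zlo,zhi):
    w=W[v0:v1,u0:u1].reshape(-1,3); k=(w[:,2]>zlo)&(w[:,2]<zhi)&(d[v0:v1,u0:u1].ravel()>0); return w[k]
print("table z",np.median(box(100,190,150,215,-.1,.1)[:,2]),np.median(box(250,230,285,260,-.1,.1)[:,2]))
for n,b in dict(green=(148,215,190,250,.012,.1),dark=(218,203,258,235,.012,.1),up=(362,185,395,212,.05,.1)).items():
    w=box(*b); print(n,len(w),w.min(0).round(3),w.max(0).round(3),w.mean(0).round(3), np.percentile(w[:,2],98).round(3))
    q=w[:,:2]; r=cv2.minAreaRect(q.astype(np.float32)*1000); print(r)
w=box(280,160,425,235,.008,.035); print("stand",np.percentile(w,[1,99],axis=0).round(3), cv2.minAreaRect(w[:,:2].astype(np.float32)*1000))
for zz in (.013,.02,.03):
    q=box(280,160,425,235,zz,.035);print(zz,len(q))
for (u,v) in [(345,128),(365,128),(385,128),(300,125),(425,130),(300,165),(418,165),(180,283),(217,272),(151,152),(215,147),(320,270),(270,300),(330,320),(180,270),(207,128)]:
    print((u,v),W[v,u].round(3))
a=cv2.resize(p[195:260,140:270],None,fx=6,fy=6,interpolation=cv2.INTER_CUBIC)
b=cv2.resize(load("scene0")[0][220:300,195:325],None,fx=6,fy=6,interpolation=cv2.INTER_CUBIC)
cv2.imwrite("pics/c1.png",cv2.resize(np.vstack([a,b])[:,:,::-1],None,fx=.65,fy=.65))
E
```

```text
table z -0.00042840632106615824 0.00011593969800724966
green 515 [0.456 0.318 0.013] [0.514 0.392 0.057] [0.484 0.354 0.044] 0.054
((484.3667907714844, 356.4602355957031), (68.6309814453125, 50.152259826660156), 73.00212097167969)
dark 401 [0.496 0.149 0.012] [0.542 0.208 0.054] [0.518 0.177 0.041] 0.051
((519.36962890625, 178.55140686035156), (58.78290557861328, 45.1866569519043), 88.13258361816406)
up 314 [ 0.537 -0.213  0.051] [ 0.585 -0.164  0.087] [ 0.56  -0.186  0.075] 0.086
((560.9221801757812, -187.9701690673828), (48.35940933227539, 45.607540130615234), 23.825639724731445)
stand [[ 0.492 -0.297  0.01 ]
 [ 0.669  0.031  0.03 ]] ((573.6922607421875, -133.43954467773438), (376.9176330566406, 195.48365783691406), 89.06867218017578)
0.013 7156
0.02 2480
0.03 102
(345, 128) [ 0.717 -0.094  0.176]
(365, 128) [ 0.716 -0.141  0.177]
(385, 128) [ 0.713 -0.187  0.185]
(300, 125) [0.735 0.011 0.143]
(425, 130) [ 0.718 -0.297  0.138]
(300, 165) [0.659 0.006 0.026]
(418, 165) [ 0.642 -0.292  0.082]
(180, 283) [0.356 0.32  0.052]
(217, 272) [0.381 0.23  0.017]
(151, 152) [0.699 0.398 0.036]
(215, 147) [0.674 0.214 0.187]
(320, 270) [ 0.381 -0.04   0.011]
(270, 300) [0.305 0.093 0.003]
(330, 320) [ 0.256 -0.056  0.065]
(180, 270) [0.389 0.32  0.051]
(207, 128) [0.742 0.242 0.105]
```

View pics/c1.png

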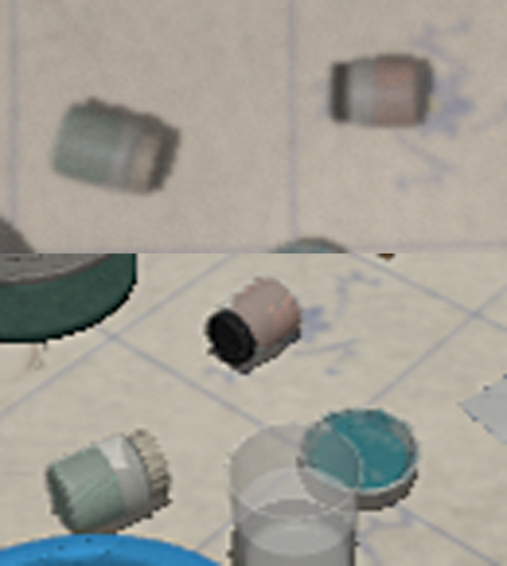

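The crop shows the green jar is the tall one, with its ridged cream cap at the right and lower end. The dark-capped jar is the short one, with its black cap to the left. Next I'll fit the stand and the handle, and work out the first grasp.

```bash
cat >> h.py <<'E'
from scipy.spatial.transform import Rotation as Ro
def to_rows(P,Rt):
    """shift (cm) and turn (deg) in tool axes from measured pose to world pose P, Rotation Rt"""
    o=get_obs(); R0=Ro.from_quat(o['ee_rot'])
    print('from',np.round(o['eef_pos'],3),'t(cm)',np.round(R0.inv().apply(np.array(P)-o['eef_pos'])*100,2),'r(deg)',np.round((R0.inv()*Rt).as_rotvec(degrees=True),1))
def tool(z,y):
    z=np.array(z,float);z/=np.linalg.norm(z);y=np.array(y,float);y-=z*(y@z);y/=np.linalg.norm(y)
    return Ro.from_matrix(np.stack([np.cross(y,z),y,z],1))
E
python3 - <<'E'
from h import *
p,d,c=load("top0"); W=cloud(p,d,c).reshape(-1,3); P=p.reshape(-1,3).astype(int)
wood=(P[:,0]-P[:,2]>50)&(W[:,2]>.008)&(W[:,2]<.03)&(abs(W[:,0]-.57)<.12)&(abs(W[:,1]+.13)<.22)
w=W[wood]; print(len(w), cv2.minAreaRect(w[:,:2].astype(np.float32)*1000))
ys=np.linspace(-.28,.01,12); f=[np.percentile(w[abs(w[:,1]-y)<.012,0],1) for y in ys]; print("front",np.polyfit(ys,f,1),np.round(f,3))
xs=np.linspace(.51,.6,6); print("L",[np.percentile(w[abs(w[:,0]-x)<.01,1],99).round(3) for x in xs]," R",[np.percentile(w[abs(w[:,0]-x)<.01,1],1).round(3) for x in xs])
for n in("top0","scene0"):
    p,d,c=load(n); W=cloud(p,d,c).reshape(-1,3)
    k=(W[:,2]>.17)&(W[:,2]<.22)&(W[:,0]>.62)&(W[:,0]<.78)&(W[:,1]<0)&(W[:,1]>-.26)
    w=W[k]; print(n,len(w),w.min(0).round(3),w.max(0).round(3),w.mean(0).round(3))
    print(np.histogram(w[:,2],bins=np.arange(.17,.22,.005)))
    k=(W[:,2]>.03)&(W[:,2]<.2)&(W[:,0]>.62)&(W[:,0]<.78)&(W[:,1]<.05)&(W[:,1]>-.31)
    w=W[k]; print("cover", np.percentile(w,[2,50,98],axis=0).round(3))
# targets: pick poses
for nm,cen,ang,s in(("tall",(.484,.356),17,-1),("short",(.519,.179),2,1)): print(nm)
to_rows((.5,-.2,.35),tool((0,0,-1),(0,1,0)))
to_rows((.5,-.2,.35),tool((0,0,-1),(1,0,0)))
E
```

```text
6433 ((570.3388061523438, -133.9297332763672), (334.4090270996094, 147.79774475097656), 86.07818603515625)
front [0.06536739 0.50665374] [0.489 0.489 0.492 0.493 0.496 0.497 0.5   0.5   0.501 0.504 0.505 0.508]
L [np.float64(0.032), np.float64(0.033), np.float64(0.032), np.float64(0.031), np.float64(0.03), np.float64(0.028)]  R [np.float64(-0.294), np.float64(-0.295), np.float64(-0.295), np.float64(-0.297), np.float64(-0.298), np.float64(-0.3)]
top0 204 [ 0.709 -0.196  0.17 ] [ 0.726 -0.089  0.189] [ 0.718 -0.143  0.182]
(array([  7,  45, 127,  25,   0,   0,   0,   0,   0]), array([0.17 , 0.175, 0.18 , 0.185, 0.19 , 0.195, 0.2  , 0.205, 0.21 ,
       0.215]))
cover [[ 0.648 -0.295  0.034]
 [ 0.697 -0.142  0.147]
 [ 0.742  0.015  0.183]]
scene0 88 [ 0.706 -0.198  0.17 ] [ 0.725 -0.089  0.187] [ 0.715 -0.138  0.181]
(array([ 7, 25, 40, 16,  0,  0,  0,  0,  0]), array([0.17 , 0.175, 0.18 , 0.185, 0.19 , 0.195, 0.2  , 0.205, 0.21 ,
       0.215]))
cover [[ 0.646 -0.298  0.032]
 [ 0.711 -0.135  0.096]
 [ 0.739  0.018  0.18 ]]
tall
short
from [ 0.17  -0.627  0.192] t(cm) [ 43.02 -32.58 -15.7 ] r(deg) [-0.000e+00 -1.000e-01 -1.648e+02]
from [ 0.17  -0.627  0.192] t(cm) [ 43.02 -32.58 -15.7 ] r(deg) [ -0.1  -0.1 -74.8]
```

Emit:
send_rows(moves=[{"tz":-5},{"tz":-10},{"tz":-16},{"tx":5,"ty":-3.5,"tz":-16,"rz":-8},{"tx":10,"ty":-7,"tz":-16,"rz":-16},{"tx":15,"ty":-11,"tz":-16,"rz":-24},{"tx":20,"ty":-15,"tz":-16,"rz":-32},{"tx":25,"ty":-19,"tz":-16,"rz":-40},{"tx":30,"ty":-23,"tz":-16,"rz":-48},{"tx":35,"ty":-27,"tz":-16,"rz":-56},{"tx":40,"ty":-31,"tz":-16,"rz":-64},{"tx":43,"ty":-32.6,"tz":-16,"rz":-75},{"tx":43,"ty":-32.6,"tz":-16,"rz":-75},{"tx":43,"ty":-32.6,"tz":-16,"rz":-75},{"tx":43,"ty":-32.6,"tz":-16,"rz":-75}])

```text
schema error: expected keys rx, ry, rz, tx, ty, tz, grip
```

Emit:
send_rows(moves=[{"rx":0,"ry":0,"rz":0,"tx":0,"ty":0,"tz":-5,"grip":1},{"rx":0,"ry":0,"rz":0,"tx":0,"ty":0,"tz":-10,"grip":1},{"rx":0,"ry":0,"rz":0,"tx":0,"ty":0,"tz":-16,"grip":1},{"rx":0,"ry":0,"rz":-25,"tx":15,"ty":-11,"tz":-16,"grip":1},{"rx":0,"ry":0,"rz":-25,"tx":15,"ty":-11,"tz":-16,"grip":1},{"rx":0,"ry":0,"rz":-25,"tx":15,"ty":-11,"tz":-16,"grip":1},{"rx":0,"ry":0,"rz":-25,"tx":15,"ty":-11,"tz":-16,"grip":1},{"rx":0,"ry":0,"rz":-50,"tx":30,"ty":-22,"tz":-16,"grip":1},{"rx":0,"ry":0,"rz":-50,"tx":30,"ty":-22,"tz":-16,"grip":1},{"rx":0,"ry":0,"rz":-50,"tx":30,"ty":-22,"tz":-16,"grip":1},{"rx":0,"ry":0,"rz":-50,"tx":30,"ty":-22,"tz":-16,"grip":1},{"rx":0,"ry":0,"rz":-75,"tx":43,"ty":-32.5,"tz":-16,"grip":1},{"rx":0,"ry":0,"rz":-75,"tx":43,"ty":-32.5,"tz":-16,"grip":1},{"rx":0,"ry":0,"rz":-75,"tx":43,"ty":-32.5,"tz":-16,"grip":1},{"rx":0,"ry":0,"rz":-75,"tx":43,"ty":-32.5,"tz":-16,"grip":1}])

```text
t: 1.6
eef_pos: [0.5028, -0.1948, 0.3532]
ee_rot: [0.702, 0.712, 0.002, -0.001]
ft_force: [-0.3, -0.7, 0.8]
gripper_width: 1.002
grip_force: 0.0
```

```bash
python3 - <<'E'
from h import *
o=get_obs(); print(o['t'],o['joint_positions'].round(3),o['eef_pos'].round(3),o['ee_rot'].round(3))
# hover over short, 30 deg tilt, 12 cm back along tool
t=tool((0,-.5,-.866),(1,0,0)); z=t.as_matrix()[:,2]
g=np.array([.519,.179,.025])
print(g+.019*z-.14*z)
to_rows(g+.019*z-.14*z,t)
E
```

```text
1.6 [ 0.607  0.344 -0.408  1.574  0.137  1.252  0.191] [ 0.503 -0.195  0.353] [ 0.702  0.712  0.002 -0.001]
[0.519      0.23950133 0.12978831]
from [ 0.503 -0.195  0.353] t(cm) [43.33  2.19 22.51] r(deg) [  0.3 -30.2   0.8]
```

Emit:
send_rows(moves=[{"rx":0,"ry":0,"rz":0,"tx":20,"ty":2,"tz":0,"grip":1},{"rx":0,"ry":0,"rz":0,"tx":20,"ty":2,"tz":0,"grip":1},{"rx":0,"ry":0,"rz":0,"tx":20,"ty":2,"tz":0,"grip":1},{"rx":0,"ry":0,"rz":0,"tx":20,"ty":2,"tz":0,"grip":1},{"rx":0,"ry":-30,"rz":0,"tx":43.3,"ty":2,"tz":15,"grip":1},{"rx":0,"ry":-30,"rz":0,"tx":43.3,"ty":2,"tz":15,"grip":1},{"rx":0,"ry":-30,"rz":0,"tx":43.3,"ty":2,"tz":15,"grip":1},{"rx":0,"ry":-30,"rz":0,"tx":43.3,"ty":2,"tz":15,"grip":1},{"rx":0,"ry":-30,"rz":0,"tx":43.3,"ty":2,"tz":15,"grip":1},{"rx":0,"ry":-30,"rz":0,"tx":43.3,"ty":2,"tz":15,"grip":1},{"rx":0,"ry":-30,"rz":0,"tx":43.3,"ty":2,"tz":15,"grip":1},{"rx":0,"ry":-30,"rz":0,"tx":43.3,"ty":2,"tz":15,"grip":1}])

```text
t: 2.8
eef_pos: [0.5182, 0.2322, 0.2022]
ee_rot: [0.681, 0.685, -0.184, 0.183]
ft_force: [0.5, -0.0, -0.9]
gripper_width: 1.001
grip_force: 0.0
```

```bash
python3 - <<'E'
from h import *
o=get_obs(); print(o['t'],o['joint_positions'].round(3),o['eef_pos'].round(3),o['ee_rot'].round(3))
c=camera_params("wrist"); p,d=grab_frame("wrist"); np.savez("w1.npz",p=p,d=d,**{k:np.array(v) for k,v in c.items()}); cv2.imwrite("pics/w1.png",p[:,:,::-1])
R0=Ro.from_quat(o['ee_rot']); print('cam in tool', R0.inv().apply(-c['R'].T@c['t']-o['eef_pos']).round(3))
W=cloud(p,d,c); k=(d>0)&(W[...,2]>.012)&(W[...,2]<.06)&(abs(W[...,0]-.519)<.06)&(abs(W[...,1]-.179)<.06)
w=W[k]; print(len(w),w.min(0).round(3),w.max(0).round(3)); print(cv2.minAreaRect(w[:,:2].astype(np.float32)*1000))
w2=w[w[:,2]>.03]; print(cv2.minAreaRect(w2[:,:2].astype(np.float32)*1000))
top=w[w[:,2]>np.percentile(w[:,2],97)-.004]; print("ridge",len(top),top.mean(0).round(4),np.percentile(w[:,2],97))
u,s,v=np.linalg.svd(top[:,:2]-top[:,:2].mean(0),full_matrices=False);print(v[0])
E
```

```text
2.8 [-0.507  0.73  -0.399  1.489  0.598  1.443 -1.087] [0.518 0.232 0.202] [ 0.681  0.685 -0.184  0.183]
cam in tool [ 0.079  0.    -0.181]
2293 [0.497 0.153 0.012] [0.544 0.211 0.049]
((520.3668823242188, 181.53318786621094), (57.597198486328125, 46.00444412231445), 88.41581726074219)
((520.173828125, 181.5324249267578), (57.424400329589844, 44.9504280090332), 87.81161499023438)
ridge 825 [0.5197 0.1795 0.0458] 0.0474577784592685
[-0.03323644 -0.99944752]
```

View pics/w1.png

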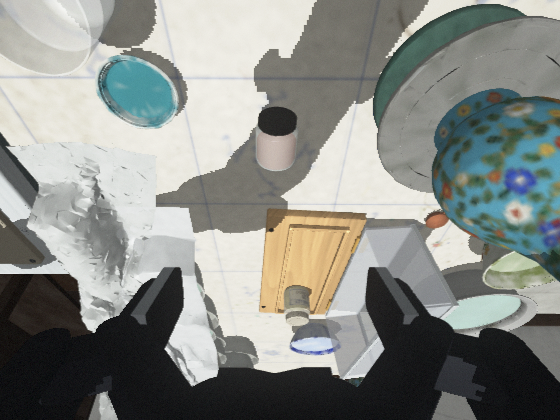

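The wrist view shows the short jar at (277,138), cap toward image top (+y), with clear finger room on both sides.

```bash
python3 - <<'E'
from h import *
a=np.array([.03,1,0]);a/=np.linalg.norm(a)
t=tool(-.5*a-np.array([0,0,.866]),(1,0,0)); z=t.as_matrix()[:,2]
g=np.array([.520,.1815,.025])+.004*a
to_rows(g+.019*z-.05*z,t); to_rows(g+.019*z,t)
E
```

```text
from [0.519 0.231 0.203] t(cm) [ 5.01  0.15 14.6 ] r(deg) [0.9 0.1 0.1]
from [0.519 0.231 0.203] t(cm) [ 5.02  0.07 19.6 ] r(deg) [0.9 0.1 0.1]
```

Emit:
send_rows(moves=[{"rx":1,"ry":0,"rz":0,"tx":5,"ty":0.1,"tz":5,"grip":1},{"rx":1,"ry":0,"rz":0,"tx":5,"ty":0.1,"tz":8,"grip":1},{"rx":1,"ry":0,"rz":0,"tx":5,"ty":0.1,"tz":12,"grip":1},{"rx":1,"ry":0,"rz":0,"tx":5,"ty":0.1,"tz":14.5,"grip":1},{"rx":1,"ry":0,"rz":0,"tx":5,"ty":0.1,"tz":16,"grip":1},{"rx":1,"ry":0,"rz":0,"tx":5,"ty":0.1,"tz":17.5,"grip":1},{"rx":1,"ry":0,"rz":0,"tx":5,"ty":0.1,"tz":19,"grip":1},{"rx":1,"ry":0,"rz":0,"tx":5,"ty":0.1,"tz":19.6,"grip":1},{"rx":1,"ry":0,"rz":0,"tx":5,"ty":0.1,"tz":19.6,"grip":1},{"rx":1,"ry":0,"rz":0,"tx":5,"ty":0.1,"tz":19.6,"grip":1}])

```text
t: 3.85
eef_pos: [0.5203, 0.1781, 0.009]
ee_rot: [0.684, 0.683, -0.188, 0.177]
ft_force: [-0.2, 0.2, 0.9]
gripper_width: 1.002
grip_force: 0.0
```

Emit:
send_rows(grip_force=40, moves=[{"rx":0,"ry":0,"rz":0,"tx":0,"ty":0,"tz":0,"grip":0},{"rx":0,"ry":0,"rz":0,"tx":0,"ty":0,"tz":0,"grip":0},{"rx":0,"ry":0,"rz":0,"tx":0,"ty":0,"tz":0,"grip":-0.5},{"rx":0,"ry":0,"rz":0,"tx":0,"ty":0,"tz":0,"grip":-0.5},{"rx":0,"ry":0,"rz":0,"tx":0,"ty":0,"tz":0,"grip":-0.5},{"rx":0,"ry":0,"rz":0,"tx":0,"ty":0,"tz":0,"grip":-0.5},{"rx":0,"ry":0,"rz":0,"tx":0,"ty":0,"tz":0,"grip":-0.5},{"rx":0,"ry":0,"rz":0,"tx":0,"ty":0,"tz":0,"grip":-0.5}])

```text
t: 4.65
eef_pos: [0.5211, 0.1783, 0.0104]
ee_rot: [0.684, 0.682, -0.187, 0.178]
ft_force: [-0.7, 2.8, 10.5]
gripper_width: 0.252
grip_force: 10.3
```

```bash
python3 - <<'E'
from h import *
o=get_obs(); print(o['t'],o['joint_positions'].round(3),o['eef_pos'].round(4),o['ee_rot'].round(3),o['ft_force'].round(1),o['gripper_width'])
E
```

```text
4.65 [-0.466  0.944 -0.329  1.668  0.738  1.096 -1.243] [0.5211 0.1783 0.0104] [ 0.684  0.682 -0.187  0.178] [-0.7  2.8 10.5] 0.25166521875314657
```

```bash
python3 - <<'E'
from h import *
c=camera_params("wrist"); p,d=grab_frame("wrist"); p2,d2=grab_frame("top"); ct=camera_params("top")
W=cloud(p2,d2,ct); k=(d2>0)&(W[...,2]>.012)&(W[...,2]<.07)&(abs(W[...,0]-.519)<.09)&(abs(W[...,1]-.179)<.09); w=W[k]; print(w.min(0),w.max(0))
cv2.imwrite("pics/w2.png",np.hstack([p,cv2.resize(p2[170:275,150:290],(560,420))])[::,:,::-1][:, :, :].copy()) if 0 else cv2.imwrite("pics/w2.png",cv2.resize(np.hstack([p,cv2.resize(p2[170:275,150:290],(560,420))]),(800,300))[:,:,::-1])
E
```

```text
[0.49669921 0.14880917 0.01213628] [0.54618265 0.22292212 0.06990053]
```

View pics/w2.png

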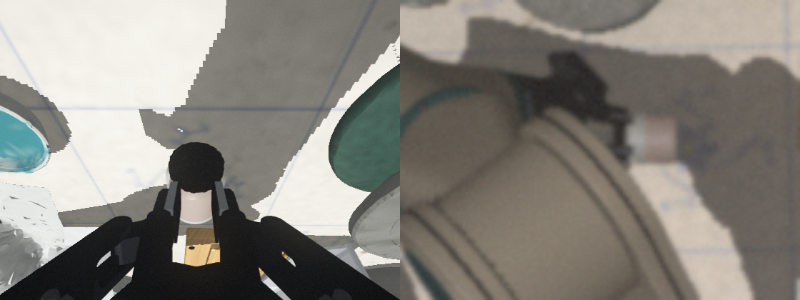

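```bash
python3 - <<'E'
from h import *
o=get_obs();R0=Ro.from_quat(o['ee_rot']);c=camera_params("wrist"); p,d=grab_frame("wrist")
W=cloud(p,d,c); T=R0.inv().apply((W-o['eef_pos']).reshape(-1,3)).reshape(W.shape)
for v in range(200,350,10):
    print(v,[(u,*(T[v,u]*1000).astype(int),'%d%d%d'%tuple(p[v,u]//26)) for u in range(220,330,12)])
E
```

```text
200 [(220, np.int64(27), np.int64(-31), np.int64(-3), '998'), (232, np.int64(26), np.int64(-24), np.int64(-2), '544'), (244, np.int64(27), np.int64(-17), np.int64(-3), '444'), (256, np.int64(27), np.int64(-10), np.int64(-3), '444'), (268, np.int64(29), np.int64(-3), np.int64(-11), '111'), (280, np.int64(29), np.int64(3), np.int64(-12), '111'), (292, np.int64(27), np.int64(10), np.int64(-4), '444'), (304, np.int64(27), np.int64(17), np.int64(-4), '444'), (316, np.int64(27), np.int64(24), np.int64(-3), '554'), (328, np.int64(27), np.int64(31), np.int64(-3), '444')]
210 [(220, np.int64(19), np.int64(-33), np.int64(1), '999'), (232, np.int64(19), np.int64(-25), np.int64(1), '999'), (244, np.int64(25), np.int64(-16), np.int64(-18), '111'), (256, np.int64(25), np.int64(-10), np.int64(-17), '111'), (268, np.int64(25), np.int64(-3), np.int64(-16), '111'), (280, np.int64(25), np.int64(2), np.int64(-17), '111'), (292, np.int64(25), np.int64(9), np.int64(-16), '111'), (304, np.int64(25), np.int64(16), np.int64(-16), '333'), (316, np.int64(19), np.int64(25), np.int64(1), '444'), (328, np.int64(1
[... 6826 characters left out ...]
, np.int64(17), np.int64(12), np.int64(-103), '111'), (328, np.int64(17), np.int64(15), np.int64(-104), '111')]
340 [(220, np.int64(17), np.int64(-15), np.int64(-108), '011'), (232, np.int64(16), np.int64(-11), np.int64(-107), '110'), (244, np.int64(-10), np.int64(-12), np.int64(-75), '666'), (256, np.int64(-168), np.int64(-20), np.int64(109), '999'), (268, np.int64(-136), np.int64(-6), np.int64(71), '432'), (280, np.int64(-136), np.int64(5), np.int64(72), '432'), (292, np.int64(-136), np.int64(17), np.int64(71), '432'), (304, np.int64(-10), np.int64(11), np.int64(-75), '432'), (316, np.int64(17), np.int64(11), np.int64(-108), '111'), (328, np.int64(17), np.int64(14), np.int64(-108), '011')]
```

```bash
python3 - <<'E'
from h import *
p,d,c=load("w1"); W=cloud(p,d,c); pos=np.array([.5182,.2322,.2022]); R0=Ro.from_quat([0.681,0.685,-0.184,0.183])
def tips(W,d,R0,pos):
    T=R0.inv().apply((W-pos).reshape(-1,3))[d.ravel()>0]; 
    k=(abs(T[:,0])<.03)&(abs(T[:,1])<.08)&(T[:,2]>-.12)&(T[:,2]<.01); T=T[k]
    for z in np.arange(-.12,.01,.01):
        q=T[(T[:,2]>=z)&(T[:,2]<z+.01)]
        if len(q): print(round(z,3),len(q),"x",(q[:,0].min()*1e3).round(),(q[:,0].max()*1e3).round(),"|y|",(abs(q[:,1]).min()*1e3).round(),(abs(q[:,1]).max()*1e3).round())
tips(W,d,R0,pos)
o=get_obs(); c=camera_params("wrist"); p,d=grab_frame("wrist"); print("now"); 
cv2.imwrite("pics/w3.png",cv2.resize(p[190:420,130:430],(800,600))[:,:,::-1])
tips(cloud(p,d,c),d,Ro.from_quat(o['ee_rot']),o['eef_pos'])
E
```

```text
-0.12 11017 x -10.0 19.0 |y| 0.0 74.0
-0.11 11231 x -12.0 18.0 |y| 10.0 75.0
-0.1 2339 x 2.0 15.0 |y| 40.0 74.0
-0.09 1976 x -9.0 13.0 |y| 42.0 57.0
-0.08 1774 x -11.0 13.0 |y| 42.0 57.0
-0.07 1425 x -11.0 13.0 |y| 42.0 56.0
-0.06 684 x -11.0 12.0 |y| 42.0 55.0
now
-0.12 11559 x -10.0 19.0 |y| 0.0 60.0
-0.11 6317 x -12.0 19.0 |y| 7.0 56.0
-0.1 7697 x -12.0 15.0 |y| 11.0 50.0
-0.09 2642 x -9.0 15.0 |y| 12.0 44.0
-0.08 1154 x -11.0 13.0 |y| 11.0 30.0
-0.07 941 x -11.0 12.0 |y| 11.0 24.0
-0.06 785 x -11.0 13.0 |y| 11.0 24.0
-0.05 1150 x -10.0 14.0 |y| 0.0 24.0
-0.04 2705 x -22.0 20.0 |y| 0.0 20.0
-0.03 1911 x -30.0 25.0 |y| 0.0 23.0
-0.02 827 x -4.0 30.0 |y| 0.0 24.0
-0.01 3019 x 17.0 30.0 |y| 0.0 80.0
-0.0 3822 x 0.0 24.0 |y| 16.0 80.0
```

View pics/w3.png

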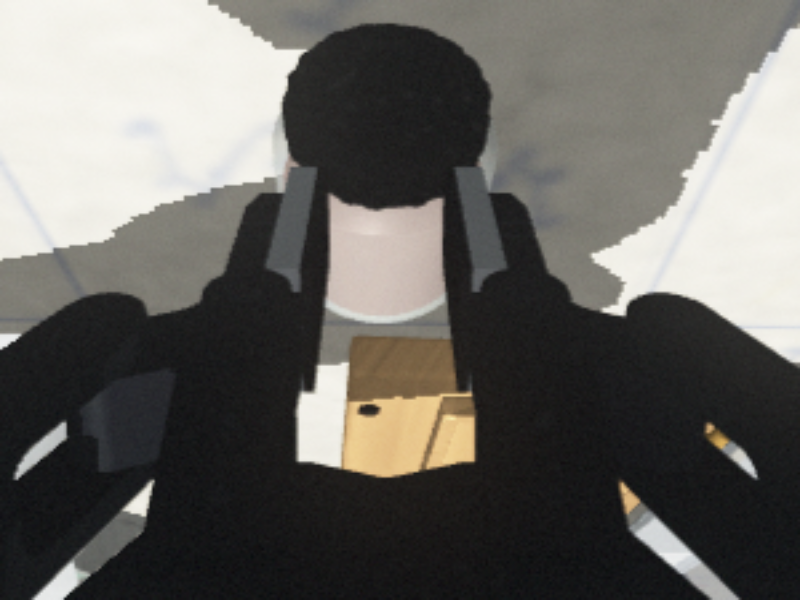

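In this crop the fingertips rest on top of the jar. The depth data puts the real finger ends about 42 mm behind the reported TCP, so the grasp point is at about -61 mm in tool z. I'll back off, open, measure again and go deeper.

Emit:
send_rows(moves=[{"rx":0,"ry":0,"rz":0,"tx":0,"ty":0,"tz":-2,"grip":-0.5},{"rx":0,"ry":0,"rz":0,"tx":0,"ty":0,"tz":-5,"grip":1},{"rx":0,"ry":0,"rz":0,"tx":0,"ty":0,"tz":-5,"grip":1},{"rx":0,"ry":0,"rz":0,"tx":0,"ty":0,"tz":-5,"grip":1},{"rx":0,"ry":0,"rz":0,"tx":0,"ty":0,"tz":-5,"grip":1},{"rx":0,"ry":0,"rz":0,"tx":0,"ty":0,"tz":-5,"grip":1},{"rx":0,"ry":0,"rz":0,"tx":0,"ty":0,"tz":-5,"grip":1}])

```text
t: 5.55
eef_pos: [0.5205, 0.2013, 0.0513]
ee_rot: [0.684, 0.682, -0.19, 0.177]
ft_force: [-0.1, 0.1, -0.4]
gripper_width: 0.998
grip_force: 0.0
```

```bash
cat >> h.py <<'E'
G=.062
def meas(cx,cy,r=.055):
    c=camera_params("wrist"); p,d=grab_frame("wrist")
    W=cloud(p,d,c); k=(d>0)&(W[...,2]>.012)&(W[...,2]<.06)&(np.hypot(W[...,0]-cx,W[...,1]-cy)<r)
    w=W[k]; print(len(w),w.min(0).round(3),w.max(0).round(3),cv2.minAreaRect(w[:,:2].astype(np.float32)*1000))
    top=w[w[:,2]>np.percentile(w[:,2],97)-.004]; v=np.linalg.svd(top[:,:2]-top[:,:2].mean(0),full_matrices=False)[2][0]; print("ridge",top.mean(0).round(4),v.round(3))
    return p
E
python3 - <<'E'
from h import *
o=get_obs(); print(o['eef_pos'],o['gripper_width'])
meas(.52,.1815)
a=np.array([.03,1,0]);a/=np.linalg.norm(a)
t=tool(-.5*a-np.array([0,0,.866]),(1,0,0)); z=t.as_matrix()[:,2]
g=np.array([.520,.1815,.025])+.004*a
to_rows(g+G*z,t)
E
```

```text
[0.52046713 0.20132529 0.05125873] 0.9984719616056016
4950 [0.492 0.152 0.012] [0.539 0.211 0.048] ((515.1530151367188, 181.4647216796875), (58.60158920288086, 46.30498123168945), 88.58089447021484)
ridge [0.515  0.1818 0.0456] [-0.028 -1.   ]
from [0.521 0.202 0.051] t(cm) [-0.06  0.02  9.28] r(deg) [-0.1  0.1  0.2]
```

Emit:
send_rows(grip_force=40, moves=[{"rx":0,"ry":0,"rz":0,"tx":0,"ty":-0.45,"tz":2,"grip":1},{"rx":0,"ry":0,"rz":0,"tx":0,"ty":-0.45,"tz":4,"grip":1},{"rx":0,"ry":0,"rz":0,"tx":0,"ty":-0.45,"tz":6,"grip":1},{"rx":0,"ry":0,"rz":0,"tx":0,"ty":-0.45,"tz":8,"grip":1},{"rx":0,"ry":0,"rz":0,"tx":0,"ty":-0.45,"tz":9.2,"grip":1},{"rx":0,"ry":0,"rz":0,"tx":0,"ty":-0.45,"tz":9.2,"grip":1},{"rx":0,"ry":0,"rz":0,"tx":0,"ty":-0.45,"tz":9.2,"grip":1},{"rx":0,"ry":0,"rz":0,"tx":0,"ty":-0.45,"tz":9.2,"grip":-0.5},{"rx":0,"ry":0,"rz":0,"tx":0,"ty":-0.45,"tz":9.2,"grip":-0.5},{"rx":0,"ry":0,"rz":0,"tx":0,"ty":-0.45,"tz":9.2,"grip":-0.5},{"rx":0,"ry":0,"rz":0,"tx":0,"ty":-0.45,"tz":9.2,"grip":-0.5},{"rx":0,"ry":0,"rz":0,"tx":0,"ty":-0.45,"tz":9.2,"grip":-0.5},{"rx":0,"ry":0,"rz":0,"tx":0,"ty":-0.45,"tz":9.2,"grip":-0.5}])

```text
t: 6.9
eef_pos: [0.5151, 0.157, -0.027]
ee_rot: [0.684, 0.683, -0.188, 0.177]
ft_force: [-0.8, 1.6, 6.0]
gripper_width: 0.541
grip_force: 40.7
```

```bash
python3 - <<'E'
from h import *
o=get_obs(); print(o['t'],o['joint_positions'].round(3),o['eef_pos'].round(4),o['ee_rot'].round(3),o['ft_force'].round(1),o['gripper_width'])
meas(.515,.18)
# carry: lift 20cm with place orientation, above stand
psi=np.radians(-3.8); sx=np.array([np.cos(psi),np.sin(psi),0]); sy=np.array([-sx[1],sx[0],0])
t=tool(.866*sx-np.array([0,0,.5]),-sy)
P=np.array([.570,-.134,0])+.004*sx+.03*sy
z=t.as_matrix()[:,2]
for h in(.20,.052): to_rows(P+[0,0,h]+G*z,t); print(P,(P+[0,0,h]+G*z).round(3))
print(t.as_quat())
E
```

```text
6.9 [-0.456  0.987 -0.303  1.716  0.783  1.015 -1.286] [ 0.5151  0.157  -0.027 ] [ 0.684  0.683 -0.188  0.177] [-0.8  1.6  6. ] 0.5407165124229923
22452 [0.464 0.153 0.012] [0.566 0.229 0.06 ] ((512.622802734375, 196.88656616210938), (84.81890106201172, 86.89448547363281), 55.37810516357422)
ridge [0.5126 0.2117 0.0575] [1. 0.]
from [ 0.515  0.157 -0.027] t(cm) [-32.77  11.3   -3.92] r(deg) [-27.   68.2  98.1]
[ 0.57597942 -0.10433105  0.        ] [ 0.63  -0.108  0.169]
from [ 0.515  0.157 -0.027] t(cm) [-25.37  11.51   8.9 ] r(deg) [-27.   68.2  98.1]
[ 0.57597942 -0.10433105  0.        ] [ 0.63  -0.108  0.021]
[ 0.86555245 -0.02871333  0.49971961  0.01657741]
```

Gripped: opening 0.541 (46 mm) at 40 N. Next I'll lift, carry and turn the jar upright.

Emit:
send_rows(moves=[{"rx":0,"ry":0,"rz":0,"tx":-1,"ty":0,"tz":-1.73,"grip":-0.5},{"rx":0,"ry":0,"rz":0,"tx":-3,"ty":0,"tz":-5.2,"grip":-0.5},{"rx":0,"ry":0,"rz":0,"tx":-5,"ty":0,"tz":-8.7,"grip":-0.5},{"rx":0,"ry":0,"rz":0,"tx":-7,"ty":0,"tz":-12.1,"grip":-0.5},{"rx":0,"ry":0,"rz":0,"tx":-10,"ty":0,"tz":-17.3,"grip":-0.5},{"rx":0,"ry":0,"rz":0,"tx":-14,"ty":0,"tz":-15,"grip":-0.5},{"rx":0,"ry":0,"rz":0,"tx":-18,"ty":0,"tz":-12.7,"grip":-0.5},{"rx":0,"ry":0,"rz":0,"tx":-22,"ty":0,"tz":-10.4,"grip":-0.5},{"rx":0,"ry":0,"rz":0,"tx":-26,"ty":0,"tz":-8.1,"grip":-0.5},{"rx":0,"ry":0,"rz":0,"tx":-31.6,"ty":0,"tz":-4.8,"grip":-0.5},{"rx":0,"ry":0,"rz":0,"tx":-31.6,"ty":0,"tz":-4.8,"grip":-0.5},{"rx":0,"ry":0,"rz":0,"tx":-31.6,"ty":0,"tz":-4.8,"grip":-0.5}])

```text
t: 8.15
eef_pos: [0.5151, -0.0973, 0.172]
ee_rot: [0.685, 0.68, -0.19, 0.177]
ft_force: [0.6, 0.7, -1.7]
gripper_width: 0.537
grip_force: 41.4
```

```bash
cat >> h.py <<'E'
psi=np.radians(-3.8); sx=np.array([np.cos(psi),np.sin(psi),0]); sy=np.array([-sx[1],sx[0],0]); S=np.array([.570,-.134,0]); up=np.array([0,0,1.])
def st():
    o=get_obs(); print(round(float(o['t']),2),o['joint_positions'].round(2),o['eef_pos'].round(4),o['ee_rot'].round(3),o['ft_force'].round(1),round(float(o['gripper_width']),3))
E
python3 - <<'E'
from h import *
st(); t=tool(.866*sx-.5*up,-sy);z=t.as_matrix()[:,2]
P=S+.004*sx+.03*sy
to_rows(P-.04*sx+.2*up+G*z,t); print((P-.04*sx+.2*up+G*z))
E
```

```text
8.15 [-0.03  0.58 -0.31  1.92  0.79  1.04 -0.85] [ 0.5151 -0.0973  0.172 ] [ 0.685  0.68  -0.19   0.177] [ 0.6  0.7 -1.7] 0.537
from [ 0.515 -0.097  0.172] t(cm) [-0.52  7.47  0.51] r(deg) [-26.9  68.6  97.8]
[ 0.5896425  -0.10523855  0.16899932]
```

Emit:
send_rows(moves=[{"rx":-13,"ry":34,"rz":49,"tx":0,"ty":0,"tz":-4,"grip":-0.5},{"rx":-13,"ry":34,"rz":49,"tx":0,"ty":0,"tz":-4,"grip":-0.5},{"rx":-13,"ry":34,"rz":49,"tx":0,"ty":0,"tz":-4,"grip":-0.5},{"rx":-13,"ry":34,"rz":49,"tx":0,"ty":0,"tz":-4,"grip":-0.5},{"rx":-13,"ry":34,"rz":49,"tx":0,"ty":0,"tz":-4,"grip":-0.5},{"rx":-13,"ry":34,"rz":49,"tx":0,"ty":0,"tz":-4,"grip":-0.5},{"rx":-13,"ry":34,"rz":49,"tx":0,"ty":0,"tz":-4,"grip":-0.5},{"rx":-26.9,"ry":68.6,"rz":97.8,"tx":-0.5,"ty":7.5,"tz":0.5,"grip":-0.5},{"rx":-26.9,"ry":68.6,"rz":97.8,"tx":-0.5,"ty":7.5,"tz":0.5,"grip":-0.5},{"rx":-26.9,"ry":68.6,"rz":97.8,"tx":-0.5,"ty":7.5,"tz":0.5,"grip":-0.5},{"rx":-26.9,"ry":68.6,"rz":97.8,"tx":-0.5,"ty":7.5,"tz":0.5,"grip":-0.5},{"rx":-26.9,"ry":68.6,"rz":97.8,"tx":-0.5,"ty":7.5,"tz":0.5,"grip":-0.5},{"rx":-26.9,"ry":68.6,"rz":97.8,"tx":-0.5,"ty":7.5,"tz":0.5,"grip":-0.5},{"rx":-26.9,"ry":68.6,"rz":97.8,"tx":-0.5,"ty":7.5,"tz":0.5,"grip":-0.5},{"rx":-26.9,"ry":68.6,"rz":97.8,"tx":-0.5,"ty":7.5,"tz":0.5,"grip":-0.5},{"rx":-26.9,"ry":68.6,"rz":97.8,"tx":-0.5,"ty":7.5,"tz":0.5,"grip":-0.5}])

```text
t: 9.75
eef_pos: [0.5937, -0.0997, 0.1675]
ee_rot: [0.925, 0.194, 0.317, 0.079]
ft_force: [-0.5, 2.1, -4.0]
gripper_width: 0.534
grip_force: 42.2
```

```bash
python3 - <<'E'
from h import *
st(); t=tool(.866*sx-.5*up,-sy);z=t.as_matrix()[:,2]
P=S+.004*sx+.03*sy
to_rows(P+.08*up+G*z,t);to_rows(P+.051*up+G*z,t)
o=get_obs();R0=Ro.from_quat(o['ee_rot']);c=camera_params("wrist");p,d=grab_frame("wrist");p2,d2=grab_frame("scene")
cv2.imwrite("pics/w4.png",np.hstack([cv2.resize(p,(400,300)),cv2.resize(p2[120:240,220:380],(400,300))])[:,:,::-1])
# jar body/cap points in tool frame region between fingers
W=cloud(p,d,c);T=R0.inv().apply((W-o['eef_pos']).reshape(-1,3)); k=(d.ravel()>0)&(abs(T[:,1])<.028)&(T[:,2]>-.1)&(T[:,2]<.02)&(abs(T[:,0])<.06)
w=W.reshape(-1,3)[k]; print(w.min(0),w.max(0)); capt=w[w[:,2]>np.percentile(w[:,2],99)-.02]
# plane fit of cap top
best=None;rng=np.random.default_rng(0)
for i in range(500):
    q=w[rng.choice(len(w),3,False)];n=np.cross(q[1]-q[0],q[2]-q[0]);L=np.linalg.norm(n)
    if L<1e-7: continue
    n/=L
    if abs(n[2])<.8: continue
    m=abs((w-q[0])@n)<.001
    if best is None or m.sum()>best.sum(): best=m
q=w[best]; n=np.linalg.svd(q-q.mean(0),full_matrices=False)[2][2]; print("cap plane",best.sum(),q.mean(0).round(4),(n*np.sign(n[2])).round(3),q.min(0).round(3),q.max(0).round(3))
E
```

```text
9.75 [ 0.95  0.75 -1.2   2.35  2.05  0.71 -2.93] [ 0.5937 -0.0997  0.1675] [0.925 0.194 0.317 0.079] [-0.5  2.1 -4. ] 0.534
from [ 0.594 -0.1    0.168] t(cm) [-4.34 -1.33 11.55] r(deg) [-6.2 21.2 26.6]
from [ 0.594 -0.1    0.168] t(cm) [-5.96 -2.11 13.83] r(deg) [-6.2 21.2 26.6]
[ 0.52510668 -0.12899443  0.18609933] [ 0.5832956  -0.0668113   0.26073101]
cap plane 6486 [ 0.5627 -0.0901  0.2332] [0.323 0.344 0.882] [ 0.541 -0.119  0.223] [ 0.583 -0.067  0.246]
```

View pics/w4.png

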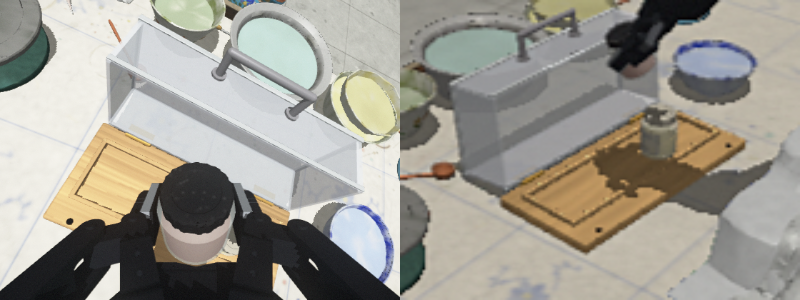

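The scene view shows the jar still held above the stand. The cap is tilted because joints 3 and 7 reached their limits. I'll fit a kinematic model so I can choose a reachable approach direction.

```bash
cat > kin.py <<'E'
import numpy as np, itertools
from scipy.spatial.transform import Rotation as Ro
from scipy.optimize import least_squares
LO=np.array([-3.06,-.37,-1.25,.18,-1.1,.23,-2.94])+.03; HI=np.array([3.06,2.12,1.32,2.47,4.24,1.98,2.94])-.03
S=[([1.24,.629,.038,1.518,-.027,.996,-.02],(.17,-.627,.192),(.991,.132,0,-.001)),
([.607,.344,-.408,1.574,.137,1.252,.191],(.503,-.195,.353),(.702,.712,.002,-.001)),
([-.507,.73,-.399,1.489,.598,1.443,-1.087],(.518,.232,.202),(.681,.685,-.184,.183)),
([-.466,.944,-.329,1.668,.738,1.096,-1.243],(.5211,.1783,.0104),(.684,.682,-.187,.178)),
([-.456,.987,-.303,1.716,.783,1.015,-1.286],(.5151,.157,-.027),(.684,.683,-.188,.177)),
([.95,.75,-1.2,2.35,2.05,.71,-2.93],(.5937,-.0997,.1675),(.925,.194,.317,.079))]
def fk(q,p,s):
    R=Ro.from_euler('z',p[0]); x=np.zeros(3)
    L=[p[1],0,p[2],0,p[3],0,p[4]]; off=[0,0,p[6],p[7],p[8],0,0]
    for i in range(7):
        R=R*Ro.from_euler('zyzyzyz'[i],s[i]*q[i]+(p[5] if i==6 else 0))
        x=x+R.apply([off[i],0,L[i]])
    return x,R
def fit():
    best=None
    for c in itertools.product([1,-1],repeat=4):
        s=[c[0],1,c[1],1,c[2],1,c[3]]
        def f(p):
            r=[]
            for q,x,o in S:
                X,R=fk(q,p,s); r+=list(X-x)+list(.3*(R.inv()*Ro.from_quat(o)).as_rotvec())
            return r
        for y0,y6 in itertools.product([0,3.14],[0,1.57,-1.57,3.14]):
            o=least_squares(f,[y0,.34,.4,.4,.2,y6,0,0,0],max_nfev=60)
            if best is None or o.cost<best[0]: best=(o.cost,o.x,s)
    return best
def ik(x,R,p,s,q0,n=30,seed=0):
    rng=np.random.default_rng(seed); out=[]
    for i in range(n):
        st=np.clip(q0,LO,HI) if i==0 else rng.uniform(LO,HI)
        f=lambda q:np.r_[(np.array(fk(q,p,s)[0])-x)*5,(fk(q,p,s)[1].inv()*R).as_rotvec(),.002*(q-q0)]
        o=least_squares(f,st,bounds=(LO,HI),max_nfev=60)
        if np.abs(f(o.x)[:6]).max()<.02: out.append(o.x)
    return sorted(out,key=lambda q:np.abs(q-q0).max())
E
python3 - <<'E'
from kin import *
b=fit(); print(b[0],b[1].round(4),b[2]); np.savez("kin.npz",p=b[1],s=b[2])
E
```

```text
0.00013154274342074495 [-0.0395  0.3288  0.568   0.399   0.3954  1.5348 -0.0214 -0.0016 -0.002 ] [-1, 1, -1, 1, -1, 1, -1]
```

```bash
cat > plan.py <<'E'
from kin import *
from h import tool,sx,sy,S as ST,up,G
k=np.load("kin.npz"); p,s=k['p'],list(k['s'])
def place(P,h,beta,phi,sg):
    hd=np.array([np.cos(beta),np.sin(beta),0]); t=tool(np.sin(phi)*hd-np.cos(phi)*up,sg*np.cross(up,hd))
    return P+h*up+G*t.as_matrix()[:,2],t
E
timeout 400 python3 - <<'E'
from plan import *
q0=np.array([-.03,.58,-.31,1.92,.79,1.04,-.85]); P=ST+.004*sx+.03*sy
for b in range(-90,121,15):
    x,t=place(P,.051,np.radians(b),np.radians(60),-1); o=ik(x,t,p,s,q0,8)
    print(b,o[0].round(2) if o else None)
E
```

```text
-90 [-0.14  1.14 -0.34  1.77  1.3   1.41  1.71]
-75 [-1.02  1.5   1.15  1.97 -0.56  0.3  -2.86]
-60 [-0.36  1.08 -0.01  2.15  1.82  1.07  1.43]
-45 [-0.38  1.11  0.11  2.32  2.24  1.13  1.2 ]
-30 [-0.71  1.38  0.81  2.44  2.96  1.08  0.44]
-15 None
0 None
15 [-0.05  1.39  0.84  2.41  3.87  1.95  1.19]
30 [ 1.33  1.61 -1.22  2.26  2.69  0.47 -2.62]
45 None
60 [ 1.29  1.55 -1.22  1.9   0.59  0.46 -0.33]
75 [ 1.13  1.39 -0.98  1.7   0.01  0.73  0.31]
90 [ 1.    1.38 -0.92  1.51  0.02  1.04  0.42]
105 [ 0.87  1.39 -0.87  1.32  0.05  1.32  0.53]
120 [ 0.75  1.43 -0.89  1.15  0.16  1.57  0.6 ]
```

```bash
cat >> plan.py <<'E'
from cell import get_obs
def route(q1,n,parts,q0=None):
    """joint-space route as tool-axis rows, each part relative to its own start (measured for first)"""
    o=get_obs(); q0=o['joint_positions'] if q0 is None else np.array(q0)
    W=[fk(q0+(q1-q0)*i/n,p,s) for i in range(n+1)]
    # shift so the model agrees with the measured start
    for a in range(0,n,n//parts):
        x0,R0=W[a]; print("--call")
        for i in range(a+1,a+n//parts+1):
            x,R=W[i]; g=x-G*R.as_matrix()[:,2]; print(np.r_[(R0.inv()*R).as_rotvec(degrees=True),R0.inv().apply(x-x0)*100].round(1),'grasp pt',g.round(3),'hand',(g-.12*R.as_matrix()[:,2]).round(2))
E
timeout 500 python3 - <<'E'
from plan import *
q0=get_obs()['joint_positions']; P=ST+.004*sx+.03*sy
print(fk(q0,p,s)[0],get_obs()['eef_pos'])
for b in(-45,-60,-75,-90):
    x,t=place(P,.22,np.radians(b),np.radians(60),-1); o=ik(x,t,p,s,np.array([-.36,1.08,0,2.15,1.82,1.07,1.43]),6)
    if o:
        x2,t2=place(P,.051,np.radians(b),np.radians(60),-1); o2=ik(x2,t2,p,s,o[0],2)
        print(b,o[0].round(2),o2[0].round(2) if o2 else None)
        if b==-60: route(o[0],12,3)
E
```

```text
[ 0.5908162  -0.10579272  0.16158601] [ 0.59165997 -0.1010629   0.1632746 ]
-45 [-0.31  0.68  0.01  2.35  2.04  0.99  1.64] [-0.28  1.11 -0.02  2.32  2.21  1.23  1.28]
-60 [-0.35  0.71 -0.02  2.18  1.62  1.03  1.83] [-0.34  1.08 -0.03  2.15  1.82  1.1   1.44]
--call
[ -0.3  -4.2 -24.   -1.6  -0.7   1.8] grasp pt [ 0.553 -0.101  0.187] hand [ 0.49 -0.09  0.29]
[  0.5  -8.6 -48.2  -3.1  -1.1   3.3] grasp pt [ 0.552 -0.101  0.167] hand [ 0.49 -0.08  0.27]
[  2.5 -13.1 -72.5  -4.5  -1.3   4.4] grasp pt [ 0.551 -0.101  0.152] hand [ 0.49 -0.08  0.25]
[  5.9 -17.6 -96.7  -5.5  -1.1   5.1] grasp pt [ 0.551 -0.103  0.141] hand [ 0.5  -0.07  0.24]
--call
[  3.5  -2.4 -24.5  -0.3  -0.6   0.6] grasp pt [ 0.551 -0.106  0.134] hand [ 0.5  -0.07  0.24]
[  7.8  -3.9 -48.9  -0.9  -1.    0.8] grasp pt [ 0.552 -0.109  0.133] hand [ 0.5  -0.06  0.23]
[ 12.9  -4.5 -73.   -1.7  -1.1   0.6] grasp pt [ 0.554 -0.112  0.136] hand [ 0.51 -0.06  0.23]
[ 18.9  -3.8 -96.7  -2.8  -0.8   0. ] grasp pt [ 0.557 -0.114  0.144] hand [ 0.51 -0.05  0.23]
--call
[  4.    2.3 -23.8  -0.3  -1.5  -0.8] grasp pt [ 0.561 -0.115  0.157] hand [ 0.51 -0.04  0.24]
[  7.5   5.9 -47.2  -0.8  -3.2  -2. ] grasp pt [ 0.566 -0.114  0.174] hand [ 0.52 -0.03  0.25]
[ 10.1  10.9 -70.1  -1.5  -5.1  -3.6] grasp pt [ 0.571 -0.11   0.195] hand [ 0.52 -0.03  0.26]
[ 11.7  17.4 -92.3  -2.4  -7.   -5.8] grasp pt [ 0.576 -0.104  0.22 ] hand [ 0.52 -0.01  0.28]
-75 [-0.29  0.76 -0.12  1.99  1.32  1.19  1.95] [-0.31  1.08 -0.09  1.97  1.48  1.13  1.63]
-90 [-0.24  0.83 -0.18  1.79  1.12  1.37  2.  ] [-0.26  1.11 -0.14  1.77  1.21  1.25  1.76]
```

Emit:
send_rows(moves=[{"rx":0,"ry":-4,"rz":-24,"tx":-1.6,"ty":-0.7,"tz":1.8,"grip":-0.5},{"rx":0,"ry":-4,"rz":-24,"tx":-1.6,"ty":-0.7,"tz":1.8,"grip":-0.5},{"rx":0,"ry":-4,"rz":-24,"tx":-1.6,"ty":-0.7,"tz":1.8,"grip":-0.5},{"rx":0.5,"ry":-8.6,"rz":-48,"tx":-3.1,"ty":-1.1,"tz":3.3,"grip":-0.5},{"rx":0.5,"ry":-8.6,"rz":-48,"tx":-3.1,"ty":-1.1,"tz":3.3,"grip":-0.5},{"rx":0.5,"ry":-8.6,"rz":-48,"tx":-3.1,"ty":-1.1,"tz":3.3,"grip":-0.5},{"rx":2.5,"ry":-13,"rz":-72.5,"tx":-4.5,"ty":-1.3,"tz":4.4,"grip":-0.5},{"rx":2.5,"ry":-13,"rz":-72.5,"tx":-4.5,"ty":-1.3,"tz":4.4,"grip":-0.5},{"rx":2.5,"ry":-13,"rz":-72.5,"tx":-4.5,"ty":-1.3,"tz":4.4,"grip":-0.5},{"rx":6,"ry":-17.5,"rz":-97,"tx":-5.5,"ty":-1.1,"tz":5.1,"grip":-0.5},{"rx":6,"ry":-17.5,"rz":-97,"tx":-5.5,"ty":-1.1,"tz":5.1,"grip":-0.5},{"rx":6,"ry":-17.5,"rz":-97,"tx":-5.5,"ty":-1.1,"tz":5.1,"grip":-0.5},{"rx":6,"ry":-17.5,"rz":-97,"tx":-5.5,"ty":-1.1,"tz":5.1,"grip":-0.5}])

```text
t: 11.15
eef_pos: [0.5832, -0.1145, 0.0952]
ee_rot: [0.502, 0.821, 0.012, 0.273]
ft_force: [0.2, 0.2, -0.9]
gripper_width: 0.537
grip_force: 42.3
```

Emit:
send_rows(moves=[{"rx":3.5,"ry":-2.4,"rz":-24.5,"tx":-0.3,"ty":-0.6,"tz":0.6,"grip":-0.5},{"rx":3.5,"ry":-2.4,"rz":-24.5,"tx":-0.3,"ty":-0.6,"tz":0.6,"grip":-0.5},{"rx":3.5,"ry":-2.4,"rz":-24.5,"tx":-0.3,"ty":-0.6,"tz":0.6,"grip":-0.5},{"rx":8,"ry":-4,"rz":-49,"tx":-0.9,"ty":-1,"tz":0.8,"grip":-0.5},{"rx":8,"ry":-4,"rz":-49,"tx":-0.9,"ty":-1,"tz":0.8,"grip":-0.5},{"rx":8,"ry":-4,"rz":-49,"tx":-0.9,"ty":-1,"tz":0.8,"grip":-0.5},{"rx":13,"ry":-4.5,"rz":-73,"tx":-1.7,"ty":-1.1,"tz":0.6,"grip":-0.5},{"rx":13,"ry":-4.5,"rz":-73,"tx":-1.7,"ty":-1.1,"tz":0.6,"grip":-0.5},{"rx":13,"ry":-4.5,"rz":-73,"tx":-1.7,"ty":-1.1,"tz":0.6,"grip":-0.5},{"rx":19,"ry":-4,"rz":-97,"tx":-2.8,"ty":-0.8,"tz":0,"grip":-0.5},{"rx":19,"ry":-4,"rz":-97,"tx":-2.8,"ty":-0.8,"tz":0,"grip":-0.5},{"rx":19,"ry":-4,"rz":-97,"tx":-2.8,"ty":-0.8,"tz":0,"grip":-0.5},{"rx":19,"ry":-4,"rz":-97,"tx":-2.8,"ty":-0.8,"tz":0,"grip":-0.5}])

```text
t: 12.45
eef_pos: [0.5851, -0.1418, 0.1033]
ee_rot: [-0.243, 0.902, -0.328, 0.138]
ft_force: [-0.5, -0.2, -0.1]
gripper_width: 0.535
grip_force: 42.4
```

```bash
python3 - <<'E'
from plan import *
import h
h.st()
P=ST+.004*sx+.03*sy
for b in(-60,-75):
    for hh in(.2,.12,.055):
        x,t=place(P,hh,np.radians(b),np.radians(60),-1); h.to_rows(x,t)
E
```

```text
12.45 [-0.09  0.69 -0.17  2.25  1.78  0.77  0.2 ] [ 0.5851 -0.1418  0.1033] [-0.243  0.902 -0.328  0.138] [-0.5 -0.2 -0.1] 0.535
from [ 0.585 -0.142  0.103] t(cm) [-1.61 -5.55 -3.71] r(deg) [ 10.8  18.6 -91.7]
from [ 0.585 -0.142  0.103] t(cm) [-0.89 -0.27  2.26] r(deg) [ 10.8  18.6 -91.7]
from [ 0.585 -0.142  0.103] t(cm) [-0.31  4.01  7.11] r(deg) [ 10.8  18.6 -91.7]
from [ 0.585 -0.142  0.103] t(cm) [-0.23 -5.46 -3.96] r(deg) [  2.   27.5 -81.5]
from [ 0.585 -0.142  0.103] t(cm) [ 0.49 -0.18  2.01] r(deg) [  2.   27.5 -81.5]
from [ 0.585 -0.142  0.103] t(cm) [1.07 4.11 6.86] r(deg) [  2.   27.5 -81.5]
```

Emit:
send_rows(moves=[{"rx":1,"ry":6,"rz":-20,"tx":0,"ty":-1.5,"tz":-1,"grip":-0.5},{"rx":1,"ry":6,"rz":-20,"tx":0,"ty":-1.5,"tz":-1,"grip":-0.5},{"rx":1,"ry":6,"rz":-20,"tx":0,"ty":-1.5,"tz":-1,"grip":-0.5},{"rx":1,"ry":14,"rz":-41,"tx":-0.1,"ty":-3,"tz":-2,"grip":-0.5},{"rx":1,"ry":14,"rz":-41,"tx":-0.1,"ty":-3,"tz":-2,"grip":-0.5},{"rx":1,"ry":14,"rz":-41,"tx":-0.1,"ty":-3,"tz":-2,"grip":-0.5},{"rx":2,"ry":27.5,"rz":-81.5,"tx":-0.2,"ty":-5.5,"tz":-4,"grip":-0.5},{"rx":2,"ry":27.5,"rz":-81.5,"tx":-0.2,"ty":-5.5,"tz":-4,"grip":-0.5},{"rx":2,"ry":27.5,"rz":-81.5,"tx":-0.2,"ty":-5.5,"tz":-4,"grip":-0.5},{"rx":2,"ry":27.5,"rz":-81.5,"tx":-0.2,"ty":-5.5,"tz":-4,"grip":-0.5},{"rx":2,"ry":27.5,"rz":-81.5,"tx":-0.2,"ty":-5.5,"tz":-4,"grip":-0.5},{"rx":2,"ry":27.5,"rz":-81.5,"tx":-0.2,"ty":-5.5,"tz":-4,"grip":-0.5},{"rx":2,"ry":27.5,"rz":-81.5,"tx":-0.2,"ty":-5.5,"tz":-4,"grip":-0.5}])

```text
t: 13.75
eef_pos: [0.589, -0.1582, 0.1689]
ee_rot: [0.686, -0.529, 0.397, 0.304]
ft_force: [-0.6, -0.0, -1.7]
gripper_width: 0.537
grip_force: 42.3
```

```bash
cat >> h.py <<'E'
def cap(r=.03):
    """plane, centre of the held jar's cap top from the wrist camera"""
    o=get_obs();R0=Ro.from_quat(o['ee_rot']);c=camera_params("wrist");p,d=grab_frame("wrist")
    W=cloud(p,d,c);T=R0.inv().apply((W-o['eef_pos']).reshape(-1,3)); k=(d.ravel()>0)&(abs(T[:,1])<.03)&(T[:,2]>-.1)&(T[:,2]<.03)&(T[:,0]>.005)&(T[:,0]<.08)
    w=W.reshape(-1,3)[k]; best=None;rng=np.random.default_rng(0)
    for i in range(800):
        q=w[rng.choice(len(w),3,False)];n=np.cross(q[1]-q[0],q[2]-q[0]);L=np.linalg.norm(n)
        if L<1e-7 or abs(n[2])/L<.9: continue
        m=abs((w-q[0])@(n/L))<.001
        if best is None or m.sum()>best.sum(): best=m
    q=w[best]; n=np.linalg.svd(q-q.mean(0),full_matrices=False)[2][2]; n*=np.sign(n[2])
    print("cap",best.sum(),"centre",((q.max(0)+q.min(0))/2).round(4),"mean",q.mean(0).round(4),"n",n.round(3),"ext",(q.max(0)-q.min(0)).round(3)); return p,n,q
E
python3 - <<'E'
from plan import *
import h
h.st(); h.cap()
P=ST+.004*sx+.03*sy; print(P)
for hh in(.12,.055):
    x,t=place(P,hh,np.radians(-75),np.radians(60),-1); h.to_rows(x,t)
E
```

```text
13.75 [-0.31  0.81 -0.1   2.    1.31  1.18  1.92] [ 0.589  -0.1582  0.1689] [ 0.686 -0.529  0.397  0.304] [-0.6 -0.  -1.7] 0.537
cap 6656 centre [ 0.5722 -0.1072  0.2201] mean [ 0.575  -0.1065  0.22  ] n [-0.013 -0.01   1.   ] ext [0.057 0.044 0.003]
[ 0.57597942 -0.10433105  0.        ]
from [ 0.589 -0.159  0.169] t(cm) [-7.06 -0.13  3.83] r(deg) [ 0.1 -0.  -0.3]
from [ 0.589 -0.159  0.169] t(cm) [-12.69  -0.11   7.08] r(deg) [ 0.1 -0.  -0.3]
```

Emit:
send_rows(moves=[{"rx":0,"ry":0,"rz":0,"tx":-3.5,"ty":0,"tz":2,"grip":-0.5},{"rx":0,"ry":0,"rz":0,"tx":-6.9,"ty":0,"tz":4,"grip":-0.5},{"rx":0,"ry":0,"rz":0,"tx":-10,"ty":0,"tz":5.75,"grip":-0.5},{"rx":0,"ry":0,"rz":0,"tx":-11.3,"ty":0,"tz":6.5,"grip":-0.5},{"rx":0,"ry":0,"rz":0,"tx":-12,"ty":0,"tz":6.9,"grip":-0.5},{"rx":0,"ry":0,"rz":0,"tx":-12.4,"ty":0,"tz":7.15,"grip":-0.5},{"rx":0,"ry":0,"rz":0,"tx":-12.6,"ty":0,"tz":7.25,"grip":-0.5},{"rx":0,"ry":0,"rz":0,"tx":-12.6,"ty":0,"tz":7.25,"grip":-0.5},{"rx":0,"ry":0,"rz":0,"tx":-12.6,"ty":0,"tz":7.25,"grip":-0.5}])

```text
t: 14.7
eef_pos: [0.5886, -0.1583, 0.0242]
ee_rot: [0.687, -0.527, 0.397, 0.305]
ft_force: [0.5, -0.1, -1.3]
gripper_width: 0.533
grip_force: 42.3
```

```bash
python3 - <<'E'
import h
h.st(); h.cap()
E
```

```text
14.7 [-0.32  1.08 -0.07  1.97  1.43  1.12  1.67] [ 0.5886 -0.1583  0.0242] [ 0.687 -0.527  0.397  0.305] [ 0.5 -0.1 -1.3] 0.533
cap 6751 centre [ 0.5722 -0.1468  0.0767] mean [ 0.5742 -0.1199  0.0756] n [-0.008  0.049  0.999] ext [0.058 0.119 0.007]
```

Emit:
send_rows(moves=[{"rx":0,"ry":0,"rz":0,"tx":-0.09,"ty":0,"tz":0.05,"grip":-0.5},{"rx":0,"ry":0,"rz":0,"tx":-0.09,"ty":0,"tz":0.05,"grip":-0.5},{"rx":0,"ry":0,"rz":0,"tx":-0.17,"ty":0,"tz":0.1,"grip":-0.5},{"rx":0,"ry":0,"rz":0,"tx":-0.17,"ty":0,"tz":0.1,"grip":-0.5}])

```text
t: 15.15
eef_pos: [0.5887, -0.1586, 0.0235]
ee_rot: [0.686, -0.526, 0.398, 0.307]
ft_force: [-2.1, 5.1, 10.4]
gripper_width: 0.54
grip_force: 43.1
```

Emit:
send_rows(moves=[{"rx":0,"ry":0,"rz":0,"tx":0.05,"ty":0,"tz":-0.03,"grip":0.2},{"rx":0,"ry":0,"rz":0,"tx":0.05,"ty":0,"tz":-0.03,"grip":0.4},{"rx":0,"ry":0,"rz":0,"tx":0.05,"ty":0,"tz":-0.03,"grip":0.7},{"rx":0,"ry":0,"rz":0,"tx":0.05,"ty":0,"tz":-0.03,"grip":0.7},{"rx":0,"ry":0,"rz":0,"tx":0,"ty":0,"tz":-1.5,"grip":0.7},{"rx":0,"ry":0,"rz":0,"tx":0,"ty":0,"tz":-4,"grip":0.7},{"rx":0,"ry":0,"rz":0,"tx":0,"ty":0,"tz":-7,"grip":0.7},{"rx":0,"ry":0,"rz":0,"tx":4,"ty":0,"tz":-11,"grip":1},{"rx":0,"ry":0,"rz":0,"tx":8,"ty":0,"tz":-15,"grip":1},{"rx":0,"ry":0,"rz":0,"tx":12,"ty":0,"tz":-17,"grip":1},{"rx":0,"ry":0,"rz":0,"tx":12,"ty":0,"tz":-17,"grip":1}])

```text
t: 16.25
eef_pos: [0.5676, -0.0718, 0.2154]
ee_rot: [0.686, -0.528, 0.398, 0.303]
ft_force: [0.9, 0.7, -0.5]
gripper_width: 0.998
grip_force: 0.0
```

```bash
timeout 500 python3 - <<'E'
from plan import *
import h, cv2
h.st()
p2,d2=h.grab_frame("top");c=h.camera_params("top");W=h.cloud(p2,d2,c)
for n,(x,y) in dict(short=(.576,-.107),up=(.56,-.187)).items():
    k=(np.hypot(W[...,0]-x,W[...,1]-y)<.04)&(W[...,2]>.06)&(W[...,2]<.1); w=W[k]; print(n,len(w),w.mean(0).round(3) if len(w) else '',np.percentile(w[:,2],95) if len(w) else '')
k=(W[...,2]>.012)&(W[...,2]<.07)&(np.hypot(W[...,0]-.484,W[...,1]-.356)<.06); w=W[k]; print("tall",cv2.minAreaRect(w[:,:2].astype(np.float32)*1000),len(w))
q0=get_obs()['joint_positions']
# tall: pick tool leaning to cap side; scan phi, sign
a=np.array([-.29,-.957,0]); g=np.array([.484,.356,.027])+.005*a
P=ST+.004*sx+.113*sy
for phi in(45,60):
  for sg in(1,-1):
    f=np.radians(phi); t=tool(-np.cos(f)*a-np.sin(f)*up,sg*np.cross(a,-up)); z=t.as_matrix()[:,2]
    o=ik(g+G*z,t,p,s,q0,8); print(phi,sg,'pick',o[0].round(2) if o else None)
    if not o: continue
    for b in(-105,-90,-75,-60,-45):
        x,t=place(P,.055,np.radians(b),f,sg); o2=ik(x,t,p,s,o[0],5); print('   place',b,o2[0].round(2) if o2 else None)
E
```

```text
16.25 [-0.43  0.74 -0.17  1.95  1.15  1.32  1.99] [ 0.5676 -0.0718  0.2154] [ 0.686 -0.528  0.398  0.303] [ 0.9  0.7 -0.5] 0.998
short 240 [ 0.574 -0.108  0.073] 0.07942307189259012
up 297 [ 0.56  -0.187  0.076] 0.08373209333293727
tall ((489.3845520019531, 377.11669921875), (24.93001937866211, 49.12369918823242), 83.9225082397461) 158
45 1 pick [ 0.21  1.21 -0.86  2.23  3.03  0.44  2.91]
   place -105 [-0.01  1.13 -0.63  1.6   1.11  1.51 -1.43]
   place -90 [-0.05  1.08 -0.6   1.75  1.25  1.39 -1.39]
   place -75 [-0.12  1.02 -0.48  1.92  1.41  1.22 -1.36]
   place -60 [ 0.09  1.12 -0.82  2.07  1.72  1.47 -1.35]
   place -45 [-0.97  1.21  0.98  2.22  3.57  0.32  2.91]
45 -1 pick [ 0.36  1.47 -1.22  2.23  2.38  0.64  0.55]
   place -105 [ 0.06  1.19 -0.8   1.6   1.2   1.63  1.65]
   place -90 [ 0.11  1.22 -0.92  1.75  1.4   1.67  1.69]
   place -75 [ 0.07  1.14 -0.82  1.92  1.52  1.53  1.75]
   place -60 [ 0.04  1.08 -0.73  2.07  1.7   1.39  1.78]
   place -45 [ 0.02  1.02 -0.6   2.22  1.94  1.25  1.76]
60 1 pick [-0.05  0.99 -0.64  2.15  2.74  0.26  2.91]
   place -105 [-0.32  1.17 -0.17  1.48  0.9   1.46 -1.29]
   place -90 [-0.42  1.12 -0.08  1.68  1.05  1.27 -1.31]
   place -75 [-0.4   1.09 -0.16  1.87  1.34  1.23 -1.44]
   place -60 [-0.26  1.11 -0.38  2.06  1.68  1.39 -1.57]
   place -45 [-1.15  1.49  1.09  2.24  3.27  0.34  2.91]
60 -1 pick [ 0.19  1.24 -1.12  2.14  1.97  0.62  0.67]
   place -105 [-0.21  1.21 -0.39  1.48  1.03  1.6   1.75]
   place -90 [-0.23  1.17 -0.42  1.67  1.22  1.52  1.72]
   place -75 [-0.16  1.18 -0.56  1.87  1.48  1.57  1.64]
   place -60 [-0.27  1.11 -0.38  2.06  1.68  1.39  1.57]
   place -45 [-0.26  1.12 -0.33  2.24  1.98  1.4   1.47]
```

```bash
timeout 500 python3 - <<'E'
from plan import *
q0=get_obs()['joint_positions']
a=np.array([-.29,-.957,0]); g=np.array([.484,.356,.027])+.005*a; f=np.radians(60)
t=tool(-np.cos(f)*a-np.sin(f)*up,-np.cross(a,-up)); z=t.as_matrix()[:,2]
qp=ik(g+G*z,t,p,s,np.array([.19,1.24,-1.12,2.14,1.97,.62,.67]),1)[0]
qh=ik(g+G*z-.13*z,t,p,s,qp,6)
print(qp.round(2),[q.round(2) for q in qh]); route(qh[0],6,1)
E
```

```text
[ 0.19  1.24 -1.12  2.14  1.97  0.61  0.67] [array([ 0.36,  0.98, -1.22,  2.21,  1.57,  0.5 ,  0.96])]
--call
[  3.4 -12.    4.3  -9.   -1.5   1.1] grasp pt [0.542 0.006 0.169] hand [0.52 0.09 0.25]
[  4.7 -25.7   9.5 -17.7  -2.2  -0.3] grasp pt [0.534 0.05  0.11 ] hand [0.51 0.11 0.21]
[  4.1 -40.5  15.6 -25.1  -2.4  -4.4] grasp pt [0.519 0.107 0.073] hand [0.49 0.14 0.18]
[  1.7 -56.   21.9 -30.2  -2.4 -10.9] grasp pt [0.5   0.171 0.065] hand [0.48 0.18 0.18]
[ -2.2 -72.   28.  -32.3  -2.3 -19.3] grasp pt [0.482 0.234 0.087] hand [0.46 0.21 0.2 ]
[ -7.2 -88.1  33.2 -30.9  -2.  -28.5] grasp pt [0.464 0.289 0.14 ] hand [0.45 0.23 0.24]
```

Emit:
send_rows(moves=[{"rx":-3,"ry":-44,"rz":16.6,"tx":-15.5,"ty":-1,"tz":-15,"grip":1},{"rx":-3,"ry":-44,"rz":16.6,"tx":-15.5,"ty":-1,"tz":-15,"grip":1},{"rx":-3,"ry":-44,"rz":16.6,"tx":-15.5,"ty":-1,"tz":-15,"grip":1},{"rx":-3,"ry":-44,"rz":16.6,"tx":-15.5,"ty":-1,"tz":-15,"grip":1},{"rx":-3,"ry":-44,"rz":16.6,"tx":-15.5,"ty":-1,"tz":-15,"grip":1},{"rx":-7,"ry":-88,"rz":33,"tx":-31,"ty":-2,"tz":-28.5,"grip":1},{"rx":-7,"ry":-88,"rz":33,"tx":-31,"ty":-2,"tz":-28.5,"grip":1},{"rx":-7,"ry":-88,"rz":33,"tx":-31,"ty":-2,"tz":-28.5,"grip":1},{"rx":-7,"ry":-88,"rz":33,"tx":-31,"ty":-2,"tz":-28.5,"grip":1},{"rx":-7,"ry":-88,"rz":33,"tx":-31,"ty":-2,"tz":-28.5,"grip":1},{"rx":-7,"ry":-88,"rz":33,"tx":-31,"ty":-2,"tz":-28.5,"grip":1},{"rx":-7,"ry":-88,"rz":33,"tx":-31,"ty":-2,"tz":-28.5,"grip":1},{"rx":-7,"ry":-88,"rz":33,"tx":-31,"ty":-2,"tz":-28.5,"grip":1},{"rx":-7,"ry":-88,"rz":33,"tx":-31,"ty":-2,"tz":-28.5,"grip":1}])

```text
t: 17.7
eef_pos: [0.4803, 0.3191, 0.0824]
ee_rot: [-0.586, 0.766, 0.153, 0.216]
ft_force: [-0.3, -0.0, -0.7]
gripper_width: 1.0
grip_force: 0.0
```

```bash
python3 - <<'E'
from h import *
st(); p=meas(.484,.356,.06); cv2.imwrite("pics/w5.png",p[:,:,::-1])
E
```

```text
17.7 [ 0.25  0.84 -0.96  2.2   1.67  0.25  0.87] [0.4803 0.3191 0.0824] [-0.586  0.766  0.153  0.216] [-0.3 -0.  -0.7] 1.0
4812 [0.454 0.319 0.012] [0.515 0.393 0.052] ((483.7715759277344, 356.8597717285156), (67.6485595703125, 50.13224411010742), 72.43617248535156)
ridge [0.4841 0.3576 0.0491] [0.301 0.953]
```

View pics/w5.png

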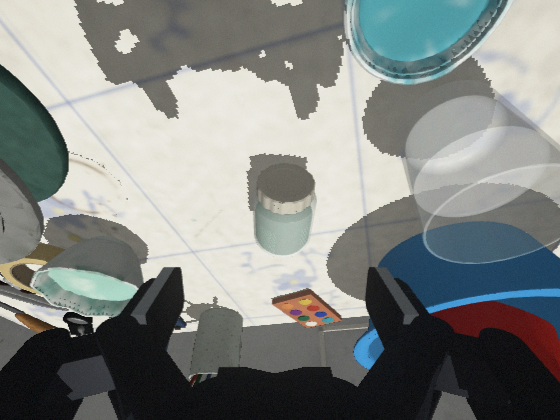

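The wrist view shows the tall jar at (285,207), cap toward the top of the image, with both fingers well clear of it and of the tumbler.

```bash
timeout 300 python3 - <<'E'
from plan import *
import h
a=np.array([-.301,-.953,0]); g=np.array([.484,.357,.027])+.005*a
q0=get_obs()['joint_positions']
for ph in(60,65,52):
    f=np.radians(ph)
    t=tool(-np.cos(f)*a-np.sin(f)*up,-np.cross(a,-up)); z=t.as_matrix()[:,2]
    h.to_rows(g+G*z-.05*z,t);h.to_rows(g+G*z,t)
    o=ik(g+G*z,t,p,s,q0,1);print(o[0].round(2) if o else None)
E
```

```text
from [0.48  0.317 0.082] t(cm) [-0.15  0.83  7.62] r(deg) [0.1 0.7 2.1]
from [0.48  0.317 0.082] t(cm) [-0.09  0.82 12.62] r(deg) [0.1 0.7 2.1]
[ 0.15  1.18 -1.03  2.14  2.03  0.53  0.57]
from [0.48  0.317 0.082] t(cm) [-0.05  0.83  7.62] r(deg) [-0.   5.7  2.1]
from [0.48  0.317 0.082] t(cm) [ 0.45  0.84 12.59] r(deg) [-0.   5.7  2.1]
[ 0.06  1.09 -0.92  2.1   1.85  0.46  0.66]
from [0.48  0.317 0.082] t(cm) [-0.32  0.82  7.61] r(deg) [ 0.2 -7.3  2.1]
from [0.48  0.317 0.082] t(cm) [-0.95  0.79 12.57] r(deg) [ 0.2 -7.3  2.1]
[ 0.27  1.33 -1.15  2.2   2.25  0.61  0.51]
```

Orientation is good, so I'll go in with φ=60.

Emit:
send_rows(grip_force=40, moves=[{"rx":0,"ry":0.7,"rz":2,"tx":-0.1,"ty":0.8,"tz":3,"grip":1},{"rx":0,"ry":0.7,"rz":2,"tx":-0.1,"ty":0.8,"tz":6,"grip":1},{"rx":0,"ry":0.7,"rz":2,"tx":-0.1,"ty":0.8,"tz":8,"grip":1},{"rx":0,"ry":0.7,"rz":2,"tx":-0.1,"ty":0.8,"tz":10,"grip":1},{"rx":0,"ry":0.7,"rz":2,"tx":-0.1,"ty":0.8,"tz":11.5,"grip":1},{"rx":0,"ry":0.7,"rz":2,"tx":-0.1,"ty":0.8,"tz":12.6,"grip":1},{"rx":0,"ry":0.7,"rz":2,"tx":-0.1,"ty":0.8,"tz":12.6,"grip":1},{"rx":0,"ry":0.7,"rz":2,"tx":-0.1,"ty":0.8,"tz":12.6,"grip":1},{"rx":0,"ry":0.7,"rz":2,"tx":-0.1,"ty":0.8,"tz":12.6,"grip":-0.5},{"rx":0,"ry":0.7,"rz":2,"tx":-0.1,"ty":0.8,"tz":12.6,"grip":-0.5},{"rx":0,"ry":0.7,"rz":2,"tx":-0.1,"ty":0.8,"tz":12.6,"grip":-0.5},{"rx":0,"ry":0.7,"rz":2,"tx":-0.1,"ty":0.8,"tz":12.6,"grip":-0.5},{"rx":0,"ry":0.7,"rz":2,"tx":-0.1,"ty":0.8,"tz":12.6,"grip":-0.5},{"rx":0,"ry":0.7,"rz":2,"tx":-0.1,"ty":0.8,"tz":12.6,"grip":-0.5}])

```text
t: 19.15
eef_pos: [0.4941, 0.3832, -0.0238]
ee_rot: [-0.574, 0.777, 0.151, 0.21]
ft_force: [-0.3, -3.8, 6.7]
gripper_width: 0.585
grip_force: 40.6
```

```bash
timeout 400 python3 - <<'E'
from plan import *
import h
h.st(); o=get_obs(); q0=o['joint_positions']
R0=Ro.from_quat(o['ee_rot']); print("up20 in tool",R0.inv().apply([0,0,20]).round(2))
P=ST+.004*sx+.110*sy; f=np.radians(60)
for b in(-90,-75,-60):
    x,t=place(P,.22,np.radians(b),f,-1); i=ik(x,t,p,s,q0,8); print(b,i[0].round(2) if i else None)
    if i and b==-75: route(i[0],8,1)
    h.to_rows(x,t)
E
```

```text
19.15 [ 0.13  1.15 -1.01  2.12  2.03  0.51  0.57] [ 0.4941  0.3832 -0.0238] [-0.574  0.777  0.151  0.21 ] [-0.3 -3.8  6.7] 0.585
up20 in tool [ -9.98  -0.13 -17.33]
-90 [-0.06  0.98 -0.73  1.7   1.23  1.81  1.84]
from [ 0.494  0.383 -0.024] t(cm) [ 25.43 -22.12 -39.02] r(deg) [  4.5  89.1 -18.5]
-75 [-0.13  0.88 -0.62  1.89  1.35  1.61  1.88]
--call
[ 7.3  8.6 -6.3  4.6 -5.9 -0.5] grasp pt [0.533 0.306 0.019] hand [0.5  0.27 0.13]
[ 13.1  18.4 -12.4   9.2 -11.3  -2.6] grasp pt [0.565 0.253 0.017] hand [0.53 0.24 0.13]
[ 17.3  29.1 -18.3  13.5 -16.   -6.2] grasp pt [0.59  0.198 0.027] hand [0.54 0.21 0.14]
[ 19.6  40.5 -23.6  17.4 -19.7 -11.1] grasp pt [0.606 0.143 0.049] hand [0.56 0.17 0.15]
[ 19.9  52.3 -28.1  20.6 -22.3 -17. ] grasp pt [0.613 0.091 0.08 ] hand [0.57 0.14 0.18]
[ 18.1  64.3 -31.6  23.1 -23.7 -23.7] grasp pt [0.611 0.045 0.121] hand [0.57 0.12 0.21]
[ 14.2  75.9 -34.1  24.7 -24.  -30.9] grasp pt [0.6   0.006 0.168] hand [0.56 0.09 0.24]
[  7.9  86.8 -35.3  25.4 -23.  -38.1] grasp pt [ 0.581 -0.025  0.22 ] hand [0.55 0.08 0.28]
from [ 0.494  0.383 -0.024] t(cm) [ 24.92 -23.39 -38.72] r(deg) [  8.9  87.2 -34.5]
-60 [-0.13  0.82 -0.6   2.09  1.54  1.48  1.87]
from [ 0.494  0.383 -0.024] t(cm) [ 24.15 -24.47 -38.26] r(deg) [ 13.1  84.2 -50.4]
```

Emit:
send_rows(moves=[{"rx":0,"ry":0,"rz":0,"tx":-1,"ty":0,"tz":-1.7,"grip":-0.5},{"rx":0,"ry":0,"rz":0,"tx":-3,"ty":0,"tz":-5.2,"grip":-0.5},{"rx":0,"ry":0,"rz":0,"tx":-5.5,"ty":0,"tz":-9.5,"grip":-0.5},{"rx":0,"ry":0,"rz":0,"tx":-8,"ty":0,"tz":-13.8,"grip":-0.5},{"rx":0,"ry":0,"rz":0,"tx":-10,"ty":0,"tz":-17.3,"grip":-0.5},{"rx":0,"ry":0,"rz":0,"tx":-6,"ty":-1.5,"tz":-19.6,"grip":-0.5},{"rx":0,"ry":0,"rz":0,"tx":-2,"ty":-3,"tz":-22,"grip":-0.5},{"rx":0,"ry":0,"rz":0,"tx":2,"ty":-4.5,"tz":-24.4,"grip":-0.5},{"rx":0,"ry":0,"rz":0,"tx":6,"ty":-6,"tz":-26.7,"grip":-0.5},{"rx":0,"ry":0,"rz":0,"tx":9,"ty":-6.9,"tz":-28.3,"grip":-0.5},{"rx":4,"ry":40,"rz":-16,"tx":14,"ty":-12,"tz":-32,"grip":-0.5},{"rx":4,"ry":40,"rz":-16,"tx":14,"ty":-12,"tz":-32,"grip":-0.5},{"rx":4,"ry":40,"rz":-16,"tx":14,"ty":-12,"tz":-32,"grip":-0.5},{"rx":4,"ry":40,"rz":-16,"tx":14,"ty":-12,"tz":-32,"grip":-0.5},{"rx":4,"ry":40,"rz":-16,"tx":14,"ty":-12,"tz":-32,"grip":-0.5},{"rx":4,"ry":40,"rz":-16,"tx":14,"ty":-12,"tz":-32,"grip":-0.5}])

```text
t: 20.75
eef_pos: [0.5235, 0.0897, 0.1847]
ee_rot: [-0.689, 0.715, -0.11, -0.028]
ft_force: [-0.6, 1.6, -1.4]
gripper_width: 0.581
grip_force: 42.0
```

```bash
timeout 400 python3 - <<'E'
from plan import *
import h
h.st(); q0=get_obs()['joint_positions']
P=ST+.004*sx+.110*sy; f=np.radians(60)
x,t=place(P,.22,np.radians(-75),f,-1); i=ik(x,t,p,s,q0,6); print(i[0].round(2) if i else None)
h.to_rows(x,t)
E
```

```text
20.75 [ 0.23  0.61 -0.95  1.91  0.84  1.06  1.96] [0.5235 0.0897 0.1847] [-0.689  0.715 -0.11  -0.028] [-0.6  1.6 -1.4] 0.581
[-0.15  0.87 -0.57  1.89  1.33  1.57  1.89]
from [0.523 0.09  0.185] t(cm) [16.01 -7.58  3.65] r(deg) [  4.1  47.5 -17.8]
```

Emit:
send_rows(moves=[{"rx":2,"ry":24,"rz":-9,"tx":8,"ty":-4,"tz":0,"grip":-0.5},{"rx":2,"ry":24,"rz":-9,"tx":8,"ty":-4,"tz":0,"grip":-0.5},{"rx":2,"ry":24,"rz":-9,"tx":8,"ty":-4,"tz":0,"grip":-0.5},{"rx":4,"ry":47.5,"rz":-18,"tx":16,"ty":-7.6,"tz":3.6,"grip":-0.5},{"rx":4,"ry":47.5,"rz":-18,"tx":16,"ty":-7.6,"tz":3.6,"grip":-0.5},{"rx":4,"ry":47.5,"rz":-18,"tx":16,"ty":-7.6,"tz":3.6,"grip":-0.5},{"rx":4,"ry":47.5,"rz":-18,"tx":16,"ty":-7.6,"tz":3.6,"grip":-0.5},{"rx":4,"ry":47.5,"rz":-18,"tx":16,"ty":-7.6,"tz":3.6,"grip":-0.5},{"rx":4,"ry":47.5,"rz":-18,"tx":16,"ty":-7.6,"tz":3.6,"grip":-0.5}])

```text
t: 21.65
eef_pos: [0.5938, -0.0872, 0.1898]
ee_rot: [0.683, -0.532, 0.393, 0.309]
ft_force: [0.8, -0.9, -0.5]
gripper_width: 0.58
grip_force: 42.0
```

```bash
timeout 400 python3 - <<'E'
from plan import *
import h
h.st(); pic,n,q=h.cap(); P=ST+.004*sx+.110*sy; print("target",P)
x,t=place(P,.12,np.radians(-75),np.radians(60),-1); h.to_rows(x,t)
o=get_obs(); print(Ro.from_quat(o['ee_rot']).inv().apply([0,0,-10]))
E
```

```text
21.65 [-0.12  0.87 -0.58  1.89  1.3   1.59  1.92] [ 0.5938 -0.0872  0.1898] [ 0.683 -0.532  0.393  0.309] [ 0.8 -0.9 -0.5] 0.58
cap 8266 centre [ 0.5748 -0.0308  0.2505] mean [ 0.5811 -0.0362  0.2505] n [ 0.005 -0.001  1.   ] ext [0.059 0.059 0.002]
target [ 0.58128133 -0.02450693  0.        ]
from [ 0.594 -0.087  0.19 ] t(cm) [-9.28 -0.42  4.15] r(deg) [ 0.9 -0.  -0.4]
[-8.66117176 -0.02509327  4.99834713]
```

Emit:
send_rows(moves=[{"rx":0.9,"ry":0,"rz":0,"tx":-4,"ty":-0.4,"tz":1.3,"grip":-0.5},{"rx":0.9,"ry":0,"rz":0,"tx":-8,"ty":-0.4,"tz":3.6,"grip":-0.5},{"rx":0.9,"ry":0,"rz":0,"tx":-11.5,"ty":-0.4,"tz":5.6,"grip":-0.5},{"rx":0.9,"ry":0,"rz":0,"tx":-13.5,"ty":-0.4,"tz":6.8,"grip":-0.5},{"rx":0.9,"ry":0,"rz":0,"tx":-14.4,"ty":-0.4,"tz":7.3,"grip":-0.5},{"rx":0.9,"ry":0,"rz":0,"tx":-14.7,"ty":-0.4,"tz":7.5,"grip":-0.5},{"rx":0.9,"ry":0,"rz":0,"tx":-14.7,"ty":-0.4,"tz":7.5,"grip":-0.5},{"rx":0.9,"ry":0,"rz":0,"tx":-14.7,"ty":-0.4,"tz":7.5,"grip":-0.5}])

```text
t: 22.5
eef_pos: [0.5953, -0.0781, 0.0255]
ee_rot: [0.685, -0.528, 0.398, 0.304]
ft_force: [-0.2, -0.2, -1.3]
gripper_width: 0.582
grip_force: 42.0
```

```bash
timeout 400 python3 - <<'E'
from plan import *
import h
h.st(); pic,n,q=h.cap(); print(np.median(q,0))
E
```

```text
22.5 [-0.18  1.15 -0.51  1.86  1.44  1.53  1.68] [ 0.5953 -0.0781  0.0255] [ 0.685 -0.528  0.398  0.304] [-0.2 -0.2 -1.3] 0.582
cap 8272 centre [ 0.5747 -0.0221  0.0859] mean [ 0.5814 -0.0273  0.086 ] n [-0.008  0.006  1.   ] ext [0.059 0.059 0.003]
[ 0.58140233 -0.0268309   0.08603351]
```

Emit:
send_rows(moves=[{"rx":0,"ry":0,"rz":0,"tx":-0.09,"ty":0,"tz":0.05,"grip":-0.5},{"rx":0,"ry":0,"rz":0,"tx":-0.17,"ty":0,"tz":0.1,"grip":-0.5},{"rx":0,"ry":0,"rz":0,"tx":-0.22,"ty":0,"tz":0.13,"grip":-0.5},{"rx":0,"ry":0,"rz":0,"tx":-0.22,"ty":0,"tz":0.13,"grip":-0.5}])

```text
t: 22.95
eef_pos: [0.595, -0.0781, 0.0232]
ee_rot: [0.685, -0.527, 0.399, 0.305]
ft_force: [-1.6, 3.2, 6.1]
gripper_width: 0.587
grip_force: 42.7
```

Contact at 6 N. I'll release and retreat.

Emit:
send_rows(moves=[{"rx":0,"ry":0,"rz":0,"tx":0,"ty":0,"tz":0,"grip":0.3},{"rx":0,"ry":0,"rz":0,"tx":0,"ty":0,"tz":0,"grip":0.5},{"rx":0,"ry":0,"rz":0,"tx":0,"ty":0,"tz":0,"grip":0.7},{"rx":0,"ry":0,"rz":0,"tx":0,"ty":0,"tz":0,"grip":0.7},{"rx":0,"ry":0,"rz":0,"tx":0,"ty":0,"tz":-1.5,"grip":0.7},{"rx":0,"ry":0,"rz":0,"tx":0,"ty":0,"tz":-4,"grip":0.7},{"rx":0,"ry":0,"rz":0,"tx":0,"ty":0,"tz":-7,"grip":0.7},{"rx":0,"ry":0,"rz":0,"tx":4,"ty":0,"tz":-11,"grip":1},{"rx":0,"ry":0,"rz":0,"tx":9,"ty":0,"tz":-14,"grip":1},{"rx":0,"ry":0,"rz":0,"tx":14,"ty":0,"tz":-14,"grip":1},{"rx":0,"ry":0,"rz":0,"tx":18,"ty":0,"tz":-14,"grip":1},{"rx":0,"ry":0,"rz":0,"tx":18,"ty":0,"tz":-14,"grip":1},{"rx":0,"ry":0,"rz":0,"tx":18,"ty":0,"tz":-14,"grip":1}])

```text
t: 24.25
eef_pos: [0.5858, -0.0473, 0.2487]
ee_rot: [0.686, -0.529, 0.398, 0.303]
ft_force: [0.5, 0.4, -0.4]
gripper_width: 1.001
grip_force: 0.0
```

```bash
timeout 400 python3 - <<'E'
from h import *
st()
for n in("top","scene"):
    p,d=grab_frame(n);c=camera_params(n);W=cloud(p,d,c); D=W-S; X=D@sx;Y=D@sy;Z=W[...,2]
    for nm,x,y,zt in(("tall",.004,.107,.084),("short",.004,.027,.075),("up",-.007,-.053,.079)):
        k=(np.hypot(X-x,Y-y)<.035)&(Z>zt-.005)&(Z<zt+.008); print(n,nm,k.sum(),[float(np.median(q[k]).round(4)) for q in(X,Y,Z)] if k.sum() else '')
    k=(Z>.165)&(Z<.21)&(abs(W[...,0]-.717)<.04)&(abs(W[...,1]+.143)<.08); w=W[k]
    if len(w): print(n,"handle",len(w),w.mean(0).round(4),w.min(0).round(3),w.max(0).round(3))
    if n=="scene": cv2.imwrite("pics/s6.png",cv2.resize(p[110:250,200:390],(760,560))[:,:,::-1])
E
```

```text
24.25 [-0.16  0.78 -0.63  1.85  1.23  1.66  1.99] [ 0.5858 -0.0473  0.2487] [ 0.686 -0.529  0.398  0.303] [ 0.5  0.4 -0.4] 1.001
top tall 230 [0.0049, 0.1035, 0.0839]
top short 197 [0.0038, 0.0248, 0.0749]
top up 227 [-0.0041, -0.0557, 0.0794]
top handle 208 [ 0.718  -0.1424  0.1813] [ 0.71  -0.196  0.166] [ 0.726 -0.09   0.188]
scene tall 108 [0.0011, 0.1064, 0.0851]
scene short 83 [0.0003, 0.0267, 0.0762]
scene up 86 [-0.0067, -0.0534, 0.0806]
scene handle 5 [ 0.7181 -0.0909  0.1676] [ 0.716 -0.094  0.165] [ 0.72  -0.089  0.169]
```

View pics/s6.png

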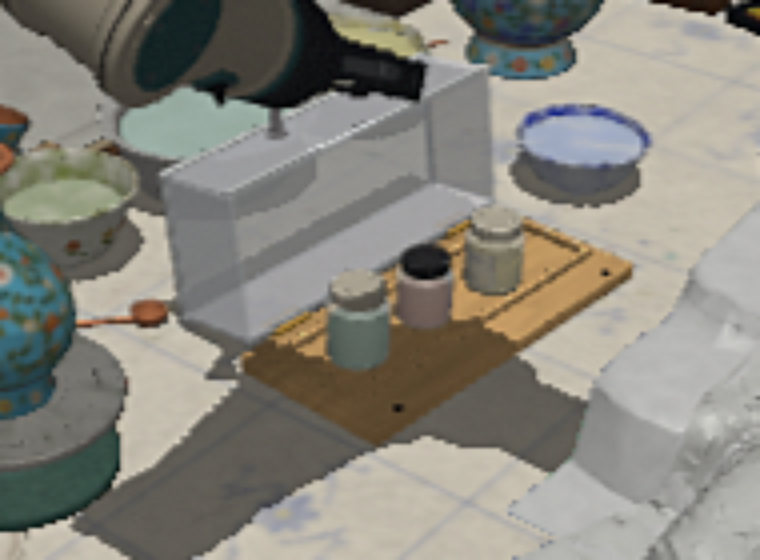

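The crop shows all three jars upright on the board inside the edging: tall, short and upright from left to right. The cover is still open. Next I'll plan the cover closing.

```bash
cat >> plan.py <<'E'
HX=.0775
def bar(th):
    f=th+np.arctan2(.055,.168); return ST+sx*(HX-.1768*np.cos(f))-.0005*sy*0+up*(.0185+.1768*np.sin(f))+sy*YB
YB=(np.array([.7175,-.1425,0])-ST)@sy
def ctool(tilt,sg=1):
    z=np.sin(tilt)*sx-np.cos(tilt)*up; return tool(z,sg*(np.cos(tilt)*sx+np.sin(tilt)*up))
GB=.058
def cpose(th,tilt,back=0,sg=1):
    t=ctool(tilt,sg); return bar(th)+(GB-back)*t.as_matrix()[:,2],t
E
timeout 500 python3 - <<'E'
from plan import *
print(YB,bar(1.67),bar(1.0),bar(0))
for sg,qn in((1,np.array([.2,.8,0,1.5,0,.9,.2])),):
    q=qn
    for th,ti,bk in((1.67,0,.1),(1.67,0,0),(1.4,.12,0),(1.1,.3,0),(.8,.5,0),(.5,.7,0),(.25,.85,0),(0,1.0,0)):
        x,t=cpose(th,ti,bk,sg); o=ik(x,t,p,s,q,3); print(th,ti,o[0].round(2) if o else None, x.round(3)); q=o[0] if o else q
        if bk: qh=q
print(get_obs()['joint_positions'].round(2)); route(qh,6,1)
import h; x,t=cpose(1.67,0,.1); h.to_rows(x,t)
E
```

```text
0.0012940878285176202 [ 0.71863748 -0.14257555  0.18025065] [ 0.60301674 -0.13489603  0.18960904] [ 0.47975995 -0.12670932  0.07350813]
1.67 0 [ 0.15  0.73  0.02  1.23 -0.01  1.18  0.1 ] [ 0.719 -0.143  0.222]
1.67 0 [ 0.15  0.81  0.02  1.34 -0.01  0.99  0.1 ] [ 0.719 -0.143  0.122]
1.4 0.12 [ 0.17  0.68  0.    1.59 -0.03  0.75  0.13] [ 0.68  -0.14   0.136]
1.1 0.3 [ 0.24  0.56 -0.06  1.9  -0.05  0.39  0.18] [ 0.637 -0.137  0.138]
0.8 0.5 [ 0.79  0.64 -0.81  2.2   1.75  0.36 -1.52] [ 0.598 -0.135  0.126]
0.5 0.7 None [ 0.564 -0.132  0.103]
0.25 0.85 None [ 0.542 -0.131  0.075]
0 1.0 None [ 0.528 -0.13   0.042]
[-0.17  0.79 -0.63  1.85  1.23  1.66  1.99]
--call
[-14.9  -5.3  27.3  -1.3   3.9   3.4] grasp pt [ 0.546 -0.036  0.259] hand [0.55 0.06 0.33]
[-30.   -7.2  56.   -3.1   5.6   5.1] grasp pt [ 0.541 -0.054  0.243] hand [0.57 0.03 0.33]
[-45.5  -6.1  85.4  -4.5   4.6   6.1] grasp pt [ 0.557 -0.064  0.233] hand [ 0.6  -0.01  0.33]
[-61.4  -2.2 114.8  -4.4   0.7   7.1] grasp pt [ 0.595 -0.077  0.233] hand [ 0.63 -0.04  0.34]
[-78.6   4.1 143.2  -1.8  -5.1   8.9] grasp pt [ 0.652 -0.101  0.249] hand [ 0.67 -0.09  0.37]
[  82.2  -10.5 -141.5    3.9  -11.8   11.6] grasp pt [ 0.719 -0.143  0.284] hand [ 0.72 -0.14  0.4 ]
from [ 0.585 -0.047  0.246] t(cm) [  4.25 -10.39  12.22] r(deg) [  81.7  -13.6 -141.3]
```

```bash
sed -i 's/^GB=.*/GB=.051/' plan.py; timeout 550 python3 - <<'E'
from plan import *
q=np.array([.15,.8,.02,1.34,0,1,.1])
for th in(1.67,1.4,1.1,.8,.5,.25,0):
    for ti in(0,.15,.3,.45):
        x,t=cpose(th,ti); o=ik(x,t,p,s,q,1); print(th,ti,o[0].round(2) if o else None, x.round(3))
        if ti==0 and o: qq=o[0]
    q=qq
E
```

```text
1.67 0 [ 0.15  0.81  0.01  1.34 -0.01  1.    0.1 ] [ 0.719 -0.143  0.129]
1.67 0.15 [ 0.17  0.74 -0.01  1.5  -0.02  0.76  0.12] [ 0.726 -0.143  0.13 ]
1.67 0.3 [ 0.2   0.68 -0.04  1.65 -0.04  0.51  0.14] [ 0.734 -0.144  0.132]
1.67 0.45 [ 0.19  0.65 -0.    1.8  -0.27  0.26  0.37] [ 0.741 -0.144  0.134]
1.4 0 [ 0.16  0.73  0.01  1.47 -0.01  0.95  0.11] [ 0.673 -0.14   0.142]
1.4 0.15 [ 0.18  0.66 -0.01  1.62 -0.03  0.71  0.13] [ 0.681 -0.14   0.143]
1.4 0.3 [ 0.22  0.61 -0.05  1.77 -0.04  0.47  0.16] [ 0.688 -0.141  0.145]
1.4 0.45 [ 0.12  0.58  0.12  1.9  -0.6   0.26  0.7 ] [ 0.695 -0.141  0.148]
1.1 0 [ 0.17  0.65  0.01  1.62 -0.01  0.87  0.12] [ 0.62  -0.136  0.142]
1.1 0.15 [ 0.2   0.59 -0.01  1.76 -0.03  0.64  0.15] [ 0.628 -0.137  0.143]
1.1 0.3 [ 0.25  0.54 -0.06  1.9  -0.05  0.4   0.18] [ 0.635 -0.137  0.144]
1.1 0.45 [ 0.05  0.53  0.25  2.03 -0.98  0.26  1.09] [ 0.642 -0.138  0.147]
0.8 0 [ 0.18  0.61  0.01  1.77 -0.01  0.76  0.13] [ 0.57  -0.133  0.126]
0.8 0.15 [ 0.22  0.55 -0.02  1.9  -0.03  0.54  0.16] [ 0.578 -0.133  0.127]
0.8 0.3 [ 0.28  0.51 -0.09  2.04 -0.04  0.3   0.19] [ 0.585 -0.134  0.129]
0.8 0.45 None [ 0.592 -0.134  0.131]
0.5 0 [ 0.2   0.6   0.01  1.91 -0.01  0.64  0.15] [ 0.527 -0.13   0.096]
0.5 0.15 [ 0.24  0.55 -0.03  2.04 -0.03  0.41  0.18] [ 0.534 -0.13   0.097]
0.5 0.3 [ 0.06  0.53  0.26  2.16 -0.89  0.26  1.04] [ 0.542 -0.131  0.099]
0.5 0.45 None [ 0.549 -0.131  0.101]
0.25 0 [ 0.21  0.62  0.01  2.   -0.01  0.52  0.16] [ 0.499 -0.128  0.062]
0.25 0.15 [ 0.26  0.58 -0.04  2.13 -0.02  0.28  0.18] [ 0.506 -0.128  0.063]
0.25 0.3 None [ 0.514 -0.129  0.065]
0.25 0.45 None [ 0.521 -0.129  0.067]
0 0 [ 0.22  0.68  0.    2.07 -0.01  0.4   0.16] [ 0.48  -0.127  0.023]
0 0.15 [ 0.04  0.67  0.29  2.19 -0.96  0.26  1.12] [ 0.487 -0.127  0.023]
0 0.3 None [ 0.495 -0.128  0.025]
0 0.45 None [ 0.502 -0.128  0.028]
```

Emit:
send_rows(moves=[{"rx":-15,"ry":-5.3,"rz":27.3,"tx":-1.3,"ty":3.9,"tz":2.5,"grip":1},{"rx":-15,"ry":-5.3,"rz":27.3,"tx":-1.3,"ty":3.9,"tz":2.5,"grip":1},{"rx":-15,"ry":-5.3,"rz":27.3,"tx":-1.3,"ty":3.9,"tz":2.5,"grip":1},{"rx":-15,"ry":-5.3,"rz":27.3,"tx":-1.3,"ty":3.9,"tz":2.5,"grip":1},{"rx":-30,"ry":-7.2,"rz":56,"tx":-2,"ty":5.6,"tz":3,"grip":0.5},{"rx":-30,"ry":-7.2,"rz":56,"tx":-2,"ty":5.6,"tz":3,"grip":0.5},{"rx":-30,"ry":-7.2,"rz":56,"tx":-2,"ty":5.6,"tz":3,"grip":0},{"rx":-30,"ry":-7.2,"rz":56,"tx":-2,"ty":5.6,"tz":3,"grip":0},{"rx":-45.5,"ry":-6.1,"rz":85.4,"tx":-3,"ty":4.6,"tz":4,"grip":0},{"rx":-45.5,"ry":-6.1,"rz":85.4,"tx":-3,"ty":4.6,"tz":4,"grip":0},{"rx":-45.5,"ry":-6.1,"rz":85.4,"tx":-3,"ty":4.6,"tz":4,"grip":0},{"rx":-45.5,"ry":-6.1,"rz":85.4,"tx":-3,"ty":4.6,"tz":4,"grip":0},{"rx":-45.5,"ry":-6.1,"rz":85.4,"tx":-3,"ty":4.6,"tz":4,"grip":0}])

```text
t: 25.65
eef_pos: [0.5464, -0.0798, 0.2002]
ee_rot: [-0.017, 0.956, -0.247, -0.157]
ft_force: [0.3, -0.4, 0.6]
gripper_width: 0.505
grip_force: 0.0
```

```bash
timeout 500 python3 - <<'E'
from plan import *
import h
h.st(); x,t=cpose(1.67,0,.1); h.to_rows(x,t); qh=ik(x,t,p,s,np.array([.15,.73,.02,1.23,0,1.18,.1]),1)[0]; route(qh,4,1)
E
```

```text
25.65 [ 0.06  0.75 -0.47  1.51  0.66  1.5   1.  ] [ 0.5464 -0.0798  0.2002] [-0.017  0.956 -0.247 -0.157] [ 0.3 -0.4  0.6] 0.505
from [ 0.546 -0.08   0.2  ] t(cm) [-15.75  -8.77  -4.41] r(deg) [-37.    9.6  92.7]
--call
[-9.3  1.7 23.  -2.4  0.1  0.2] grasp pt [ 0.584 -0.062  0.25 ] hand [ 0.62 -0.02  0.36]
[-18.3   3.7  46.3  -6.1  -1.   -0.6] grasp pt [ 0.62  -0.078  0.253] hand [ 0.65 -0.06  0.37]
[-27.5   5.8  69.7 -10.9  -3.8  -2.2] grasp pt [ 0.667 -0.104  0.266] hand [ 0.69 -0.1   0.38]
[-37.3   8.2  92.5 -16.1  -8.6  -4.6] grasp pt [ 0.719 -0.143  0.291] hand [ 0.72 -0.14  0.41]
```

Next to hover above the bar, with the tool pointing down and the opening at half.

Emit:
send_rows(moves=[{"rx":-9,"ry":2,"rz":23,"tx":-2.4,"ty":0,"tz":-1,"grip":0},{"rx":-9,"ry":2,"rz":23,"tx":-2.4,"ty":0,"tz":-1,"grip":0},{"rx":-9,"ry":2,"rz":23,"tx":-2.4,"ty":0,"tz":-1,"grip":0},{"rx":-18,"ry":4,"rz":46,"tx":-6.1,"ty":-1,"tz":-2,"grip":0},{"rx":-18,"ry":4,"rz":46,"tx":-6.1,"ty":-1,"tz":-2,"grip":0},{"rx":-18,"ry":4,"rz":46,"tx":-6.1,"ty":-1,"tz":-2,"grip":0},{"rx":-27.5,"ry":6,"rz":70,"tx":-10.9,"ty":-3.8,"tz":-3,"grip":0},{"rx":-27.5,"ry":6,"rz":70,"tx":-10.9,"ty":-3.8,"tz":-3,"grip":0},{"rx":-27.5,"ry":6,"rz":70,"tx":-10.9,"ty":-3.8,"tz":-3,"grip":0},{"rx":-37,"ry":9.6,"rz":92.7,"tx":-15.8,"ty":-8.8,"tz":-4.4,"grip":0},{"rx":-37,"ry":9.6,"rz":92.7,"tx":-15.8,"ty":-8.8,"tz":-4.4,"grip":0},{"rx":-37,"ry":9.6,"rz":92.7,"tx":-15.8,"ty":-8.8,"tz":-4.4,"grip":0},{"rx":-37,"ry":9.6,"rz":92.7,"tx":-15.8,"ty":-8.8,"tz":-4.4,"grip":0},{"rx":-37,"ry":9.6,"rz":92.7,"tx":-15.8,"ty":-8.8,"tz":-4.4,"grip":0}])

```text
t: 27.05
eef_pos: [0.7185, -0.1392, 0.2286]
ee_rot: [0.727, 0.687, -0.0, -0.002]
ft_force: [-0.7, 0.2, 0.2]
gripper_width: 0.5
grip_force: 0.0
```

```bash
timeout 500 python3 - <<'E'
from plan import *
import h
from h import *
st(); c=camera_params("wrist");pc,d=grab_frame("wrist");W=cloud(pc,d,c);D=W-ST;X=D@sx;Y=D@sy;Z=W[...,2]
k=(d>0)&(Z>.168)&(Z<.2)&(abs(X-.148)<.03)&(abs(Y)<.03); print(k.sum(),X[k].mean(),X[k].min(),X[k].max(),Z[k].max(),np.percentile(Z[k],90))
k=(d>0)&(Z>.12)&(Z<.2)&(abs(X-.148)<.06)&(abs(Y)<.09); print("y range",Y[k&(Z>.17)].min(),Y[k&(Z>.17)].max())
x,t=cpose(1.67,0); to_rows(x,t)
o=get_obs();T=Ro.from_quat(o['ee_rot']).inv().apply((W-o['eef_pos']).reshape(-1,3))[d.ravel()>0];k=(abs(T[:,0])<.02)&(abs(T[:,1])<.05)&(T[:,2]<-.03)&(T[:,2]>-.1);print("finger end z",T[k][:,2].max())
E
```

```text
27.05 [ 0.26  0.74 -0.23  1.19  0.16  1.23 -0.02] [ 0.7185 -0.1392  0.2286] [ 0.727  0.687 -0.    -0.002] [-0.7  0.2  0.2] 0.5
947 0.14941841022631194 0.14468429969489582 0.1544919789663033 0.1848004314385304 0.18339371086812306
y range -0.051762943862324134 0.05675463117172408
from [ 0.719 -0.139  0.229] t(cm) [-0.4   0.01  9.96] r(deg) [-0.1 -0.1  0.6]
finger end z -0.03884161628988911
```

Emit:
send_rows(grip_force=50, moves=[{"rx":0,"ry":0,"rz":0.6,"tx":-0.4,"ty":0.1,"tz":4,"grip":0},{"rx":0,"ry":0,"rz":0.6,"tx":-0.4,"ty":0.1,"tz":7,"grip":0},{"rx":0,"ry":0,"rz":0.6,"tx":-0.4,"ty":0.1,"tz":9,"grip":0},{"rx":0,"ry":0,"rz":0.6,"tx":-0.4,"ty":0.1,"tz":10,"grip":0},{"rx":0,"ry":0,"rz":0.6,"tx":-0.4,"ty":0.1,"tz":10,"grip":0},{"rx":0,"ry":0,"rz":0.6,"tx":-0.4,"ty":0.1,"tz":10,"grip":-0.4},{"rx":0,"ry":0,"rz":0.6,"tx":-0.4,"ty":0.1,"tz":10,"grip":-0.7},{"rx":0,"ry":0,"rz":0.6,"tx":-0.4,"ty":0.1,"tz":10,"grip":-1},{"rx":0,"ry":0,"rz":0.6,"tx":-0.4,"ty":0.1,"tz":10,"grip":-1},{"rx":0,"ry":0,"rz":0.6,"tx":-0.4,"ty":0.1,"tz":10,"grip":-1},{"rx":0,"ry":0,"rz":0.6,"tx":-0.4,"ty":0.1,"tz":10,"grip":-1}])

```text
t: 28.2
eef_pos: [0.7193, -0.1449, 0.1318]
ee_rot: [0.732, 0.681, 0.0, -0.001]
ft_force: [-4.5, 2.2, 6.3]
gripper_width: 0.093
grip_force: 48.9
```

```bash
sed -i 's/^HX=.*/HX=.0782/' plan.py; timeout 500 python3 - <<'E'
from plan import *
import h
h.st()
o=get_obs();R0=Ro.from_quat(o['ee_rot']);b0=bar(1.67)
for th in(1.55,1.4,1.25,1.1,.95,.8,.65,.5): print(th,(R0.inv().apply(bar(th)-b0)*100).round(2))
E
```

```text
28.2 [ 0.27  0.82 -0.21  1.3   0.18  1.04 -0.04] [ 0.7193 -0.1449  0.1318] [ 0.732  0.681  0.    -0.001] [-4.5  2.2  6.3] 0.093
1.55 [-0.01 -1.99 -0.74]
1.4 [-0.03 -4.57 -1.32]
1.25 [-0.05 -7.22 -1.5 ]
1.1 [-0.06 -9.86 -1.29]
0.95 [ -0.08 -12.44  -0.69]
0.8 [ -0.1 -14.9   0.3]
0.65 [ -0.12 -17.18   1.64]
0.5 [ -0.13 -19.24   3.3 ]
```

Bar gripped: opening 0.093 at 49 N. I'll swing the cover along its arc.

Emit:
send_rows(moves=[{"rx":0,"ry":0,"rz":0,"tx":0,"ty":-1,"tz":-0.4,"grip":-1},{"rx":0,"ry":0,"rz":0,"tx":0,"ty":-2,"tz":-0.74,"grip":-1},{"rx":0,"ry":0,"rz":0,"tx":0,"ty":-3.3,"tz":-1.06,"grip":-1},{"rx":0,"ry":0,"rz":0,"tx":0,"ty":-4.6,"tz":-1.32,"grip":-1},{"rx":0,"ry":0,"rz":0,"tx":0,"ty":-5.9,"tz":-1.44,"grip":-1},{"rx":0,"ry":0,"rz":0,"tx":0,"ty":-7.2,"tz":-1.5,"grip":-1},{"rx":0,"ry":0,"rz":0,"tx":0,"ty":-7.2,"tz":-1.5,"grip":-1}])

```text
t: 28.9
eef_pos: [0.6518, -0.1404, 0.1495]
ee_rot: [0.732, 0.681, 0.004, 0.004]
ft_force: [0.7, -0.7, 10.0]
gripper_width: 0.094
grip_force: 52.2
```

```bash
timeout 500 python3 - <<'E'
from plan import *
import h
h.st()
o=get_obs();D=o['eef_pos']-ST;X=D@sx; Z=o['eef_pos'][2]+.0495
print("bar X,Z est",X,Z,"radius",np.hypot(X-HX,Z-.0185),"th",np.pi-np.arctan2(Z-.0185,X-HX)-.3163)
E
```

```text
28.9 [ 0.3   0.7  -0.22  1.52  0.18  0.93 -0.05] [ 0.6518 -0.1404  0.1495] [0.732 0.681 0.004 0.004] [ 0.7 -0.7 10. ] 0.094
bar X,Z est 0.0819946158145729 0.19895465223990266 radius 0.18049454458294417 th 1.2755213134842263
```

Emit:
send_rows(moves=[{"rx":0,"ry":0,"rz":0,"tx":0,"ty":-1.3,"tz":0.05,"grip":-1},{"rx":0,"ry":0,"rz":0,"tx":0,"ty":-2.64,"tz":0.21,"grip":-1},{"rx":0,"ry":0,"rz":0,"tx":0,"ty":-3.95,"tz":0.48,"grip":-1},{"rx":0,"ry":0,"rz":0,"tx":0,"ty":-5.22,"tz":0.81,"grip":-1},{"rx":0,"ry":0,"rz":0,"tx":0,"ty":-6.47,"tz":1.27,"grip":-1},{"rx":0,"ry":0,"rz":0,"tx":0,"ty":-7.68,"tz":1.8,"grip":-1},{"rx":0,"ry":0,"rz":0,"tx":0,"ty":-8.85,"tz":2.44,"grip":-1},{"rx":0,"ry":0,"rz":0,"tx":0,"ty":-9.96,"tz":3.14,"grip":-1},{"rx":0,"ry":0,"rz":0,"tx":0,"ty":-11,"tz":3.95,"grip":-1},{"rx":0,"ry":0,"rz":0,"tx":0,"ty":-12,"tz":4.8,"grip":-1},{"rx":0,"ry":0,"rz":0,"tx":0,"ty":-12,"tz":4.8,"grip":-1}])

```text
t: 30.0
eef_pos: [0.5218, -0.1316, 0.0974]
ee_rot: [0.733, 0.68, -0.003, -0.004]
ft_force: [-13.4, 0.7, 11.8]
gripper_width: 0.092
grip_force: 57.6
```

```bash
timeout 500 python3 - <<'E'
from plan import *
import h
h.st()
o=get_obs();D=o['eef_pos']-ST;X=D@sx; Z=o['eef_pos'][2]+.0495
print("bar X,Z est",X,Z,"radius",np.hypot(X-HX,Z-.0185),"th",np.pi-np.arctan2(Z-.0185,X-HX)-.3163)
R0=Ro.from_quat(o['ee_rot']);b0=bar(.5)
for th in(.4,.3,.25,.2,.15,.1,.05,0,-.02): print(th,(R0.inv().apply(bar(th)-b0)*100).round(2))
E
```

```text
30.0 [ 0.33  0.61 -0.21  1.91  0.2   0.65 -0.08] [ 0.5218 -0.1316  0.0974] [ 0.733  0.68  -0.003 -0.004] [-13.4   0.7  11.8] 0.092
bar X,Z est -0.04823622153766116 0.14688983283527146 radius 0.18019452625479354 th 0.4767644635707833
0.4 [-0.01 -1.21  1.29]
0.3 [-0.02 -2.29  2.69]
0.25 [-0.02 -2.78  3.42]
0.2 [-0.02 -3.22  4.19]
0.15 [-0.03 -3.63  4.97]
0.1 [-0.03 -4.    5.77]
0.05 [-0.03 -4.33  6.59]
0 [-0.03 -4.62  7.43]
-0.02 [-0.03 -4.72  7.77]
```

Emit:
send_rows(moves=[{"rx":0,"ry":0,"rz":0,"tx":0,"ty":-0.6,"tz":0.64,"grip":-1},{"rx":0,"ry":0,"rz":0,"tx":0,"ty":-1.2,"tz":1.29,"grip":-1},{"rx":0,"ry":0,"rz":0,"tx":0,"ty":-1.75,"tz":2,"grip":-1},{"rx":0,"ry":0,"rz":0,"tx":0,"ty":-2.3,"tz":2.7,"grip":-1},{"rx":0,"ry":0,"rz":0,"tx":0,"ty":-2.5,"tz":3.05,"grip":-1},{"rx":0,"ry":0,"rz":0,"tx":0,"ty":-2.78,"tz":3.42,"grip":-1},{"rx":0,"ry":0,"rz":0,"tx":0,"ty":-3,"tz":3.8,"grip":-1},{"rx":0,"ry":0,"rz":0,"tx":0,"ty":-3.22,"tz":4.19,"grip":-1},{"rx":0,"ry":0,"rz":0,"tx":0,"ty":-3.43,"tz":4.58,"grip":-1},{"rx":0,"ry":0,"rz":0,"tx":0,"ty":-3.63,"tz":4.97,"grip":-1},{"rx":0,"ry":0,"rz":0,"tx":0,"ty":-3.82,"tz":5.37,"grip":-1},{"rx":0,"ry":0,"rz":0,"tx":0,"ty":-4,"tz":5.77,"grip":-1},{"rx":0,"ry":0,"rz":0,"tx":0,"ty":-4,"tz":5.77,"grip":-1}])

```text
t: 31.3
eef_pos: [0.4815, -0.1289, 0.0386]
ee_rot: [0.733, 0.68, -0.004, -0.004]
ft_force: [-11.8, -1.3, 1.4]
gripper_width: 0.091
grip_force: 59.1
```

```bash
timeout 500 python3 - <<'E'
from plan import *
import h
h.st()
o=get_obs();D=o['eef_pos']-ST;X=D@sx; Z=o['eef_pos'][2]+.0495
print("bar X,Z est",X,Z,"radius",np.hypot(X-HX,Z-.0185),"th",np.pi-np.arctan2(Z-.0185,X-HX)-.3163)
E
```

```text
31.3 [ 0.32  0.67 -0.17  2.05  0.24  0.45 -0.11] [ 0.4815 -0.1289  0.0386] [ 0.733  0.68  -0.004 -0.004] [-11.8  -1.3   1.4] 0.091
bar X,Z est -0.08866575067049869 0.08813107041282506 radius 0.18081112994963788 th 0.07902039772843805
```

Emit:
send_rows(moves=[{"rx":0,"ry":0,"rz":0,"tx":0,"ty":-0.15,"tz":0.4,"grip":-1},{"rx":0,"ry":0,"rz":0,"tx":0,"ty":-0.3,"tz":0.8,"grip":-1},{"rx":0,"ry":0,"rz":0,"tx":0,"ty":-0.4,"tz":1.1,"grip":-1},{"rx":0,"ry":0,"rz":0,"tx":0,"ty":-0.5,"tz":1.35,"grip":-1},{"rx":0,"ry":0,"rz":0,"tx":0,"ty":-0.5,"tz":1.5,"grip":-1},{"rx":0,"ry":0,"rz":0,"tx":0,"ty":-0.5,"tz":1.5,"grip":-1},{"rx":0,"ry":0,"rz":0,"tx":0,"ty":-0.5,"tz":1.5,"grip":-1}])

```text
t: 32.0
eef_pos: [0.4757, -0.1285, 0.0236]
ee_rot: [0.733, 0.68, -0.005, -0.005]
ft_force: [-12.6, 0.2, 2.4]
gripper_width: 0.089
grip_force: 59.7
```

Emit:
send_rows(moves=[{"rx":0,"ry":0,"rz":0,"tx":0,"ty":0,"tz":0.1,"grip":-1},{"rx":0,"ry":0,"rz":0,"tx":0,"ty":0,"tz":0.2,"grip":-1},{"rx":0,"ry":0,"rz":0,"tx":0,"ty":0,"tz":0.2,"grip":-1}])

```text
t: 32.3
eef_pos: [0.475, -0.1284, 0.0217]
ee_rot: [0.733, 0.68, -0.005, -0.005]
ft_force: [-13.3, -1.0, 3.3]
gripper_width: 0.092
grip_force: 60.1
```

```bash
timeout 500 python3 - <<'E'
from h import *
st()
for n in("top","scene"):
    p,d=grab_frame(n);c=camera_params(n);W=cloud(p,d,c);D=W-S;X=D@sx;Y=D@sy;Z=W[...,2]
    for y0 in(-.14,-.1,.08,.12):
        k=(d>0)&(abs(Y-y0)<.02)&(X>-.05)&(X<.07)&(Z>.05)&(Z<.15)
        if k.sum()>20: 
            A=np.c_[X[k],np.ones(k.sum())]; m=abs(Z[k]-np.median(Z[k]))<.01; print(n,y0,k.sum(),np.median(Z[k]).round(4),np.linalg.lstsq(A[m],Z[k][m],rcond=None)[0].round(4))
E
```

```text
32.3 [ 0.31  0.7  -0.15  2.07  0.25  0.4  -0.12] [ 0.475  -0.1284  0.0217] [ 0.733  0.68  -0.005 -0.005] [-13.3  -1.    3.3] 0.092
top -0.14 549 0.0989 [-0.0038  0.0989]
top -0.1 413 0.0986 [-0.0018  0.0986]
top 0.08 761 0.0984 [0.0053 0.0984]
top 0.12 753 0.0983 [0.0004 0.0982]
scene -0.14 30 0.1001 [0.0054 0.1   ]
scene -0.1 65 0.1003 [0.0127 0.0994]
scene 0.08 256 0.0999 [0.0034 0.1   ]
scene 0.12 272 0.0998 [0.0034 0.0998]
```

The cover top reads 98–99 mm and level, so it is essentially shut. I'll seat it lightly and then release.

Emit:
send_rows(moves=[{"rx":0,"ry":0,"rz":0,"tx":0,"ty":0,"tz":0.1,"grip":-1},{"rx":0,"ry":0,"rz":0,"tx":0,"ty":0,"tz":0.2,"grip":-1},{"rx":0,"ry":0,"rz":0,"tx":0,"ty":0,"tz":0.2,"grip":-1}])

```text
t: 32.7
eef_pos: [0.4751, -0.1285, 0.0215]
ee_rot: [0.733, 0.68, -0.005, -0.005]
ft_force: [-16.8, -0.2, 23.6]
gripper_width: 0.09
grip_force: 62.0
```

Emit:
send_rows(moves=[{"rx":0,"ry":0,"rz":0,"tx":0,"ty":0,"tz":-0.15,"grip":-1},{"rx":0,"ry":0,"rz":0,"tx":0,"ty":0,"tz":-0.15,"grip":-0.6},{"rx":0,"ry":0,"rz":0,"tx":0,"ty":0,"tz":-0.15,"grip":-0.55},{"rx":0,"ry":0,"rz":0,"tx":0,"ty":0,"tz":-0.15,"grip":-0.55},{"rx":0,"ry":0,"rz":0,"tx":0,"ty":0,"tz":-1,"grip":-0.55},{"rx":0,"ry":0,"rz":0,"tx":0,"ty":0,"tz":-2.5,"grip":-0.55},{"rx":0,"ry":0,"rz":0,"tx":0,"ty":0,"tz":-5,"grip":-0.55},{"rx":0,"ry":0,"rz":0,"tx":0,"ty":0,"tz":-9,"grip":-0.55},{"rx":0,"ry":0,"rz":0,"tx":0,"ty":0,"tz":-14,"grip":-0.55},{"rx":0,"ry":0,"rz":0,"tx":0,"ty":0,"tz":-18,"grip":-0.55},{"rx":0,"ry":0,"rz":0,"tx":0,"ty":0,"tz":-18,"grip":-0.55},{"rx":0,"ry":0,"rz":0,"tx":0,"ty":0,"tz":-18,"grip":-0.55}])

```text
t: 33.9
eef_pos: [0.4856, -0.1283, 0.2024]
ee_rot: [0.733, 0.681, 0.002, 0.002]
ft_force: [0.2, -1.2, -1.2]
gripper_width: 0.227
grip_force: 0.0
```

```bash
timeout 500 python3 - <<'E'
from h import *
st()
p,d=grab_frame("top");c=camera_params("top");W=cloud(p,d,c);D=W-S;X=D@sx;Y=D@sy;Z=W[...,2]
k=(d>0)&(abs(Y)<.15)&(X>-.05)&(X<.07)&(Z>.05)&(Z<.15); A=np.c_[X[k],np.ones(k.sum())];m=abs(Z[k]-np.median(Z[k]))<.01; print(np.median(Z[k]),np.linalg.lstsq(A[m],Z[k][m],rcond=None)[0])
p2,_=grab_frame("scene"); cv2.imwrite("pics/s7.png",np.hstack([cv2.resize(p[140:260,270:430],(400,300)),cv2.resize(p2[130:250,220:380],(400,300))])[:,:,::-1])
E
```

```text
33.9 [ 0.4   0.41 -0.27  1.91  0.14  0.83 -0.02] [ 0.4856 -0.1283  0.2024] [0.733 0.681 0.002 0.002] [ 0.2 -1.2 -1.2] 0.227
0.09846317939560136 [0.00170567 0.09847607]
```

View pics/s7.png

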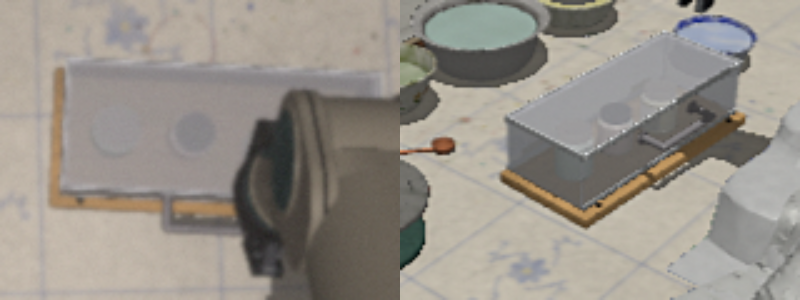

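The cover is shut over the three upright jars: the top is level at 98.5 mm and the gripper is clear of everything. I'll hand the job in.

```bash
python3 -c "
from cell import *
print(job_done())"
```

```text
the job is handed in; nothing more can be done
None
```

The job is handed in at about 34 s of the 72 s: both toppled jars now stand upright beside the third, and the dust cover was lowered on its handle and is fully shut over all three (no verdict was returned).

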